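Load the drilling fixture and clamp the bars with the hex key

ROBOT

A 6-joint arm with a two-finger parallel gripper is mounted at the origin on the work surface. World frame = base frame: x ahead of the robot, y to its left, z up, the work surface at z = 0. Lengths are in mm, angles in rad, forces in N, time in s.
With the tool pointing down it reaches from about 300 to 775 mm from the base axis. Payload 14.6 kg.
Tool frame: the origin (TCP) lies between the finger pads; the fingertips stand 25 mm ahead of it and the grasp point (between the pads) lies 6 mm ahead of it; z points along the fingers, y is the line along which they close (so a half turn about z gives the same grasp; the last joint's range is limited). The gripper opens to 94 mm and grips with 3 to 60 N. Pads are 16 mm wide; open, the fingers measure 119 mm over their backs; the gripper's body (75 mm by 177 mm) begins 78 mm behind the grasp point.
Start: joints at [1.103, 0.3, 1.521, -0, 1.321, -0.067], TCP at [214.582, 506.403, 230.446] pointing down, gripper open.
Joint ranges: [-3.03, 3.03], [-0.79, 2.21], [0.23, 2.52], [-1.04, 4.18], [0, 3.07], [-2.55, 2.55]. Speed limits (rad/s): [2.22, 2.22, 2.57, 3.14, 3.14, 3.14].

INTERFACE

Orientations are given as [roll, pitch, yaw] about the fixed x, y, z axes, in that order (R = Rz(yaw) Ry(pitch) Rx(roll)).
In Python, from cell import manip gives the robot as it stands. The module is installed in compiled form; this text tells all that it offers.
- The arm moves only by the tool step_arm, never from a script. Its argument "series" is one flat list of numbers, 5 for each row, row after row: the shift along the world's x, y, z in mm, then the turn about the world's z in rad, then the closure, from 0 (fully open) to 1 (shut). In form: [dx, dy, dz, spin, jaw, dx, dy, dz, spin, jaw, ...]. A call has 1 to 20 rows; each row shifts and turns the commanded pose from where the row before left it; what a row does not reach is not made up. A row lasts 1/8 s, in which the tool goes at most 62.5 mm and 10.7 degrees, less where a joint would pass 70% of its speed; a pose out of reach is approached as far as the arm can. A call is refused whole if a number of a shift passes 62.5 or a number of a turn 0.188, either way. A call with a gripper value outside its range is refused whole. The fingers move at their own pace and stop on an object; "squeeze" is the grip in N (left out, the last holds). Time passes only in rows, so rows that do not move let the fingers close. It gives the time, the measured TCP pose, the force, the opening and the grip force at its end, in the units of the state.
- manip.read_state(): the state, without advancing time (a new reading comes with each control period).
- manip.camera(name): name is "scene" or "top" or "wrist"; returns (picture, depth): 480x640x3 uint8, blue, green, red; 480x640 float32, mm along the optical axis (not along the pixel's ray), 0 where there is no reading.
- manip.camera_info(name): a dict with "fovy" (degrees; the focal length in pixels is half the picture's height over the tangent of half this angle, whatever the lens; pixels are square), "cx", "cy" (the principal point, pixels), "eye" and "orientation" of the camera in the world. Camera axes: x right, y down, z forward; pixel columns grow to the right and rows downward; lengths in mm; the calibration is good to about 2 mm. A picture is of the moment at which its call begins: read the wrist's pose just before it. camera_info takes no time and is no camera call; for the wrist camera it gives the pose at the moment of the call.
- manip.sign_off(): hands the job in; it is judged then, once.
The state is a dict: "clock": time; "joints": joint angles; "qd": joint speeds; "effort": joint torques, N m; "eef_pos": TCP position; "eef_rot": TCP orientation; "wrist_force": force on the tool from outside, world axes, zero at the start; "moment": the same for the moment, N m; "finger_gap": finger opening in mm; "finger_force": force on a finger pad.
Only numpy, scipy, OpenCV 4.12 (cv2) and the standard library are available. Lean on these libraries where they do the work, as an engineer would, in place of code of your own. Each camera call takes 0.05 s, during which the arm holds its last target. There are 200 camera calls.

TASK

Get the round bars ready for drilling. First roll every bar where it lies on the bench until its red line is on top; once all lines are up, lay each bar, red line still on top, in the V-blocks of a station of its own in the fixture. Then clamp each loaded station tight by turning its cam clockwise with the T-handle hex key, pushed fully home in the socket before you turn it, and put the key back upright in its stand; leave everything else on the bench alone.

Things in the scene. Friction and masses are not known exactly. Their poses are not given: they have to be found in the camera images.
- bar_0: Round aluminium bar, 36 mm in diameter, 140 mm long, 0.36 kg, with a red line (8 mm wide) along one side and across that half of each end. Origin at its middle, on its axis; x runs along the bar, z points from the axis to the red line (straight up = line on top). It starts lying on the green mat, axis 21 mm above the bench. It rolls when its top is stroked and stays where it is left. Two or three of the four bars are there.
- bar_1: Round aluminium bar, 36 mm in diameter, 140 mm long, 0.36 kg, with a red line (8 mm wide) along one side and across that half of each end. Origin at its middle, on its axis; x runs along the bar, z points from the axis to the red line (straight up = line on top). It starts lying on the green mat, axis 21 mm above the bench. It rolls when its top is stroked and stays where it is left. Two or three of the four bars are there.
- bar_2: Round aluminium bar, 36 mm in diameter, 140 mm long, 0.36 kg, with a red line (8 mm wide) along one side and across that half of each end. Origin at its middle, on its axis; x runs along the bar, z points from the axis to the red line (straight up = line on top). It starts lying on the green mat, axis 21 mm above the bench. It rolls when its top is stroked and stays where it is left. Two or three of the four bars are there.
- bar_3: Round aluminium bar, 36 mm in diameter, 140 mm long, 0.36 kg, with a red line (8 mm wide) along one side and across that half of each end. Origin at its middle, on its axis; x runs along the bar, z points from the axis to the red line (straight up = line on top). It starts lying on the green mat, axis 21 mm above the bench. It rolls when its top is stroked and stays where it is left. Two or three of the four bars are there.
- fixture: Drilling fixture, fixed: dark steel plate 262 x 270 x 12 mm with three stations 85 mm apart along its y. Origin on the bench under seat_1; x runs along the bars, from cams to end stops. Per station: 90 degree V-blocks, 22 mm long, 50 mm before and behind the bar's middle (free space between them; tips 41 mm high, 24 mm beside the axis), and an end stop 64 mm high with its face at x = +70 mm.
- seat_0 (a point): Where the middle of a bar is in station 0 when it rests in both V-blocks against the end stop; 42 mm above the bench, axes as the fixture's. With the cam open a bar has 5 to 7 mm of play along x, all of it towards -x.
- seat_1 (a point): Where the middle of a bar is in station 1 when it rests in both V-blocks against the end stop; 42 mm above the bench, axes as the fixture's. With the cam open a bar has 5 to 7 mm of play along x, all of it towards -x.
- seat_2 (a point): Where the middle of a bar is in station 2 when it rests in both V-blocks against the end stop; 42 mm above the bench, axes as the fixture's. With the cam open a bar has 5 to 7 mm of play along x, all of it towards -x.
- cam_0 (a joint): Angle of station 0's cam (rad), growing clockwise seen from above, range 0 to 2.1. It starts open, between 0 and 0.25, and stays where it is left. In a loaded station the cam meets the bar's end at 0.3 to 1.05, pushes it to the stop at about 1.05, and the bar is tight from about 1.07, when turning takes 0.1 to 0.2 N m. Ease the key back about 0.1 rad before pulling it out.
- cam_1 (a joint): Angle of station 1's cam (rad), growing clockwise seen from above, range 0 to 2.1. It starts open, between 0 and 0.25, and stays where it is left. In a loaded station the cam meets the bar's end at 0.3 to 1.05, pushes it to the stop at about 1.05, and the bar is tight from about 1.07, when turning takes 0.1 to 0.2 N m. Ease the key back about 0.1 rad before pulling it out.
- cam_2 (a joint): Angle of station 2's cam (rad), growing clockwise seen from above, range 0 to 2.1. It starts open, between 0 and 0.25, and stays where it is left. In a loaded station the cam meets the bar's end at 0.3 to 1.05, pushes it to the stop at about 1.05, and the bar is tight from about 1.07, when turning takes 0.1 to 0.2 N m. Ease the key back about 0.1 rad before pulling it out.
- socket_0 (a point): Centre of the floor of the hex socket in station 0's cam screw, on the cam's upright axis, 97.5 mm from the seat towards -x, 50 mm above the bench. Socket 18 mm across flats, 20 mm deep, open upwards (mouth 70 mm high). Turns with the cam; z up, x square to a flat. Head 37 mm across, standing on a brass disc 48 mm across, 7 mm off centre, top 50 mm high.
- socket_1 (a point): Centre of the floor of the hex socket in station 1's cam screw, on the cam's upright axis, 97.5 mm from the seat towards -x, 50 mm above the bench. Socket 18 mm across flats, 20 mm deep, open upwards (mouth 70 mm high). Turns with the cam; z up, x square to a flat. Head 37 mm across, standing on a brass disc 48 mm across, 7 mm off centre, top 50 mm high.
- socket_2 (a point): Centre of the floor of the hex socket in station 2's cam screw, on the cam's upright axis, 97.5 mm from the seat towards -x, 50 mm above the bench. Socket 18 mm across flats, 20 mm deep, open upwards (mouth 70 mm high). Turns with the cam; z up, x square to a flat. Head 37 mm across, standing on a brass disc 48 mm across, 7 mm off centre, top 50 mm high.
- key: T-handle hex key, 136 mm tall, 0.55 kg, upright in its stand. Origin at the shaft's tip, z up to the handle. Hex shaft 17 mm across flats to z = 80 mm, last 5 mm tapered; x is square to a flat. Round flange of 38 mm at z = 80 to 86 mm, neck of 15 mm above it; blue crossbar, 92 mm along x, 18 mm along y, z = 112 to 136 mm, with steel end caps of 26 mm beyond it.
- stand: Wooden block, 70 mm along x, 130 mm along y, 90 mm high, 1.6 kg, standing loose on the bench. Origin under its centre, on the bench. Three short bits stick up to 22 mm out of its other half (y = 20 to 50 mm).
- stand_hole (a point): Middle of the mouth of the key's hole, at y = -30 mm of the stand, 90 mm above the bench. Round through hole, 27 mm across; the key's flange rests on the block's top, so its tip hangs 80 mm below this point.
- mat: Green soft rubber mat on the bench, 3 mm thick, 300 mm along x and 390 mm along y inside a low black rim (8 mm high above the bench, 5 mm wide) that keeps the bars from rolling off. Fixed; origin at its centre.
- tape_white: Roll of white tape lying flat, 96 mm across, 24 mm high; leave it alone.
- tape_red: Roll of red tape lying flat, 90 mm across, 19 mm high; leave it alone.
- oil: Yellow oil bottle, 52 mm across, 130 mm high; leave it alone.
- dye: Blue jar of marking dye, 48 mm across, 75 mm high; leave it alone.
- driver: Screwdriver with a red handle, lying; leave it alone.
- caliper: Digital caliper, lying, 150 mm long; leave it alone.
Not all that is in view belongs to the job. Of the things shaped like the stand, the wooden one is meant. What is shaped like the key but green is not meant.

How it is judged:
By the outcome, as a careful person would: the job done as asked, in the order asked, and still so for the second after the job is handed in, with the robot touching nothing.
Of bar_0, bar_1, bar_2, bar_3 only 2 to 3 are there at a start; the rules pass over those that are not, and their reading is None.
At some moment in a run one of stand may be knocked a few centimetres aside while the robot is not near it.
It also fails if it takes over 210 s, if anything falls off the work surface, if the arm or the gripper's body presses on something with over 40 N, if the wrist force passes 120 N, or if a joint passes its speed limit or range.

## Working session

There is one attempt and no reset: what is moved stays moved. The work goes in short steps, Python scripts to look and compute and a tool call to move; the robot and the scene stay as the last step left them, time stands still between calls to the robot, and variables do not carry over. Pictures are saved under pics/ and viewed, at most 14 in all, crops included, and the job is handed in when it is done.

Besides the shell and the picture viewer there is one more tool, called after "Request:" as name(argument=value, ...), one argument or row to a line, values as JSON. step_arm: Moves the arm, as the interface text tells. Its arguments: {"type":"object","properties":{"series":{"type":"array"},"squeeze":{"type":"number"}},"required":["series"]}

```bash
mkdir -p pics
cat > h.py <<'E'
import numpy as np, cv2
from scipy.spatial.transform import Rotation as Rn
from cell import manip
def rot(o):
    o=np.array(o,float)
    return o if o.shape==(3,3) else (Rn.from_euler('xyz',o).as_matrix() if o.shape==(3,) else Rn.from_quat(o).as_matrix())
def shot(name):
    i=manip.camera_info(name); p,d=manip.camera(name)
    return p,d,i
def pts(d,i):
    f=240/np.tan(np.radians(i['fovy'])/2)
    v,u=np.mgrid[0:d.shape[0],0:d.shape[1]]
    c=np.stack([(u-i['cx'])/f*d,(v-i['cy'])/f*d,d],-1)
    return c@rot(i['orientation']).T+np.array(i['eye'])
def proj(P,i):
    f=240/np.tan(np.radians(i['fovy'])/2)
    c=(np.atleast_2d(P)-np.array(i['eye']))@rot(i['orientation'])
    return np.c_[c[:,0]/c[:,2]*f+i['cx'],c[:,1]/c[:,2]*f+i['cy']]
E
python3 - <<'E'
from h import *
print(manip.read_state())
for n in ['scene','top','wrist']:
    p,d,i=shot(n); print(n,i); cv2.imwrite(f'pics/{n}0.png',p); np.savez(f'{n}0.npz',p=p,d=d,P=pts(d,i))
E
```

```text
{'clock': 0.0, 'joints': array([ 1.10341203e+00,  3.00480694e-01,  1.52159180e+00, -3.15814842e-05,
        1.32071054e+00, -6.65954098e-02]), 'qd': array([ 0.00012144, -0.00039718, -0.00109672,  0.0011739 ,  0.00094804,
        0.00035553]), 'effort': array([ 1.18653523e-03, -5.31797898e+01, -3.52743816e+01,  7.08540785e-02,
        2.43704132e-02, -1.60644604e-04]), 'eef_pos': array([214.47792331, 506.19525731, 229.87652044]), 'eef_rot': array([-3.14040287e+00, -4.86936082e-05,  2.74081157e+00]), 'wrist_force': array([-0.18394338, -0.51360638,  0.03097286]), 'moment': array([-0.01544785,  0.01042526,  0.05405213]), 'finger_force': 0.0, 'finger_gap': 93.79751355426964}
scene {'fovy': 50.94497585117355, 'cx': 317.82199105458903, 'cy': 233.0618597109238, 'eye': array([1216.25751715,   49.40086231, 1203.61616155]), 'orientation': array([-2.60334988,  0.00533883,  1.5564317 ])}
top {'fovy': 49.126527343783096, 'cx': 318.4390640918101, 'cy': 238.5951102514198, 'eye': array([ 377.60858925,   81.8018256 , 1451.52862525]), 'orientation': array([-3.00681905, -0.01829433, -1.57361624])}
wrist {'fovy': 66.78574656807653, 'cx': 324.4746227462273, 'cy': 241.04263851237107, 'eye': array([145.71353824, 534.62352684, 384.69499043]), 'orientation': array([2.88213347e+00, 1.59360745e-03, 1.17133064e+00])}
```

View pics/top0.png

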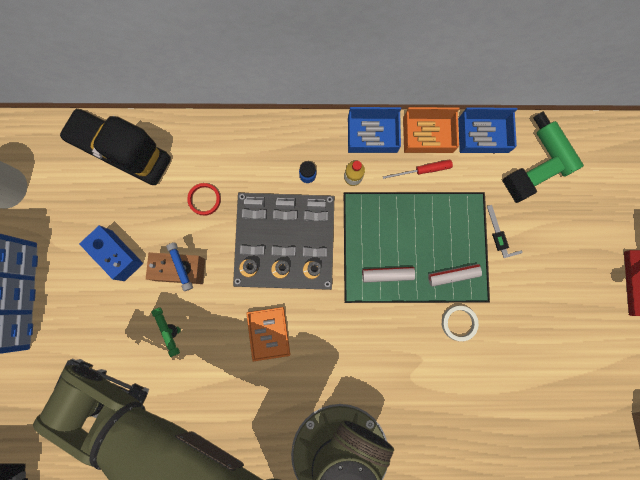

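View pics/scene0.png

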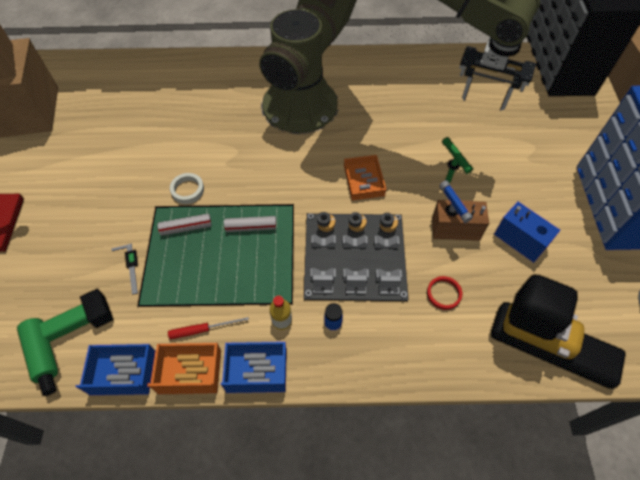

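Top view: two bars on the mat, at (388,274) and (456,275), with red on their far sides. The fixture is at (285,240), with cams at (249,267), (281,267) and (313,267) facing the robot. There are two key-like things: the blue-handled one at (180,265) in the wooden block, and a green one at (165,332), which is not meant. There are two stand-like blocks: wooden at (175,265), which is meant, and blue at (110,252).

Run:
```python
from h import *
for n in ['top','scene']:
    z=np.load(n+'0.npz'); p,d,P=z['p'],z['d'],z['P']
    hsv=cv2.cvtColor(p,cv2.COLOR_BGR2HSV); H,S,V=hsv[...,0],hsv[...,1],hsv[...,2]
    X,Y,Z=P[...,0],P[...,1],P[...,2]
    print(n)
    m=(H>70)&(H<90)&(S>90)&(X>150)&(X<650)&(Y<100)&(Y>-350)&(Z<15)
    r=cv2.minAreaRect(np.c_[X[m],Y[m]].astype(np.float32)); print('mat',r,np.median(Z[m]))
    box=cv2.boxPoints(r)
    ins=np.zeros(m.shape,bool)
    m=(Z>15)&(Z<60)&(X>250)&(X<480)&(Y<40)&(Y>-330)&((S<70)|((H<12)|(H>168)))&~((H>70)&(H<90))
    k,l,s,c=cv2.connectedComponentsWithStats(m.astype(np.uint8))
    for j in range(1,k):
        if s[j,4]>150:
            q=l==j; print('bar?',s[j],cv2.minAreaRect(np.c_[X[q],Y[q]].astype(np.float32)),'z',np.percentile(Z[q],[50,95]))
    # brass
    m=(H>12)&(H<28)&(S>120)&(Z>35)&(Z<75)&(X>200)&(X<500)&(Y>0)&(Y<330)
    k,l,s,c=cv2.connectedComponentsWithStats(m.astype(np.uint8))
    for j in range(1,k):
        if s[j,4]>25:
            q=l==j; print('brass?',c[j],X[q].mean(),Y[q].mean(),np.median(Z[q]))
    m=(H>100)&(H<125)&(S>90)&(Z>110)&(Z<190)&(Y>200)&(Y<600)&(X<500)
    if m.sum(): print('handle',cv2.minAreaRect(np.c_[X[m],Y[m]].astype(np.float32)),m.sum(),np.percentile(Z[m],[5,50,95]))
    m=(Z>80)&(Z<97)&(Y>300)&(Y<520)&(X>280)&(X<480)&(H<25)&(S>60)
    if m.sum(): print('stand',cv2.minAreaRect(np.c_[X[m],Y[m]].astype(np.float32)),m.sum(),np.median(Z[m]))
z=np.load('top0.npz')['p']
a=cv2.resize(z[225:310,340:500],None,fx=5,fy=5,interpolation=cv2.INTER_CUBIC)
cv2.imwrite('pics/cropmat.png',a[:,:800])
a=cv2.resize(z[185:345,140:340],None,fx=3.7,fy=3.7,interpolation=cv2.INTER_CUBIC)
cv2.imwrite('pics/cropfix.png',a)
```

```text
top
mat ((526.6137084960938, -185.31631469726562), (328.8311462402344, 246.27439880371094), 89.8617935180664) 3.9255657374515067
bar? [363 272  52  10 480] ((466.51629638671875, -134.7257080078125), (24.512474060058594, 140.3731231689453), 0.0686146691441536) z [37.59594553 43.22989789]
bar? [428 272  34  15 369] ((465.6841125488281, -288.23211669921875), (35.53044891357422, 85.4605941772461), 11.026721954345703) z [36.82077135 43.35883786]
bar? [442 305  21  36 247] ((342.61346435546875, -304.3002014160156), (50.51029968261719, 93.62128448486328), 89.76663970947266) z [24.26478626 29.84039035]
brass? [305.11111111 266.77777778] 491.44271069443596 91.45520987250221 52.23034658736674
brass? [247.49056604 273.69811321] 473.2807101119543 244.77652839671765 50.70935933058354
brass? [279.63461538 274.82692308] 470.1462042582619 159.3059721842498 49.97374052187297
brass? [309.59183673 275.40816327] 468.46588988412014 79.5110533684779 50.85035746693188
handle ((473.7020263671875, 399.1013488769531), (61.92465591430664, 17.74262046813965), 22.85616111755371) 188 [134.94145051 146.01968734 15
[... 331 characters left out ...]
891845703125), (49.58879470825195, 97.67724609375), 89.61211395263672) z [21.46717875 25.73161529]
bar? [178 214  33  13 227] ((464.34429931640625, -287.3298645019531), (31.142498016357422, 83.81449127197266), 0.19943822920322418) z [35.15802751 39.82554326]
bar? [224 217  52   6 211] ((470.2063293457031, -134.08941650390625), (19.42424964904785, 139.25323486328125), 0.6684656739234924) z [35.77130488 39.76590228]
handle ((494.27410888671875, 469.6161193847656), (191.2914276123047, 50.95907974243164), 73.41226959228516) 154 [133.60422138 143.58064426 147.48729153]
stand ((394.43328857421875, 436.6165466308594), (131.0040740966797, 170.97373962402344), 89.91046142578125) 270 88.48443845993324
```

View pics/cropfix.png

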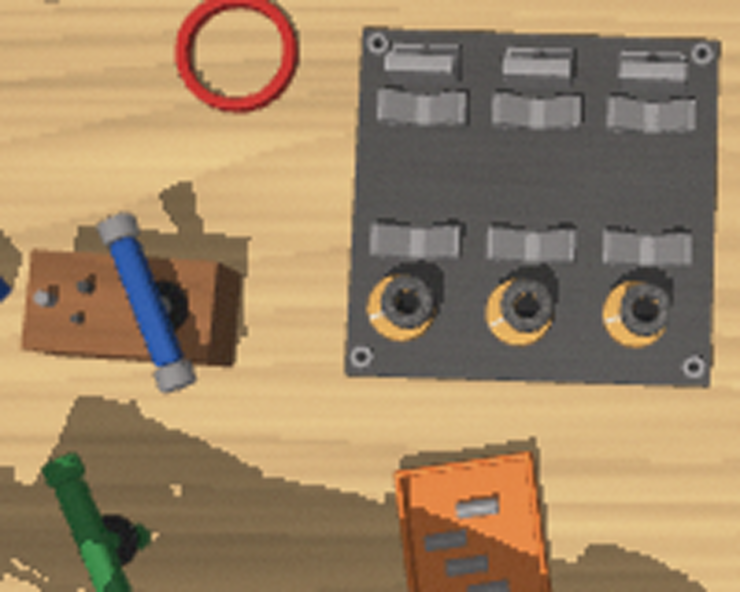

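View pics/cropmat.png

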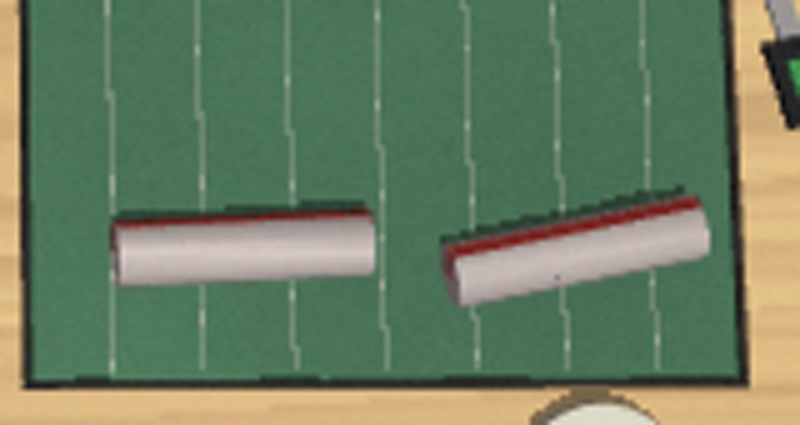

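The wooden stand holds the blue key, crop (150,300), and the green one at crop (95,530) is a decoy. Both bars have their red lines on the far (+x) side, so their tops must roll towards the robot. Next I look from the wrist over the fixture.

Request:
step_arm(
  series=[23, -42, 15, 0.05, 0, 23, -42, 15, 0.05, 0, 23, -42, 15, 0.05, 0, 23, -42, 15, 0.05, 0, 23, -42, 15, 0.05, 0, 23, -42, 15, 0.05, 0, 23, -42, 15, 0.05, 0, 23, -42, 15, 0.05, 0, 0, 0, 0, 0, 0, 0, 0, 0, 0, 0],
  squeeze=20,
)

```text
clock: 1.4
eef_pos: [398.3, 170.6, 350.0]
eef_rot: [-3.142, -0.001, 3.14]
wrist_force: [-0.1, 0.6, 0.2]
finger_gap: 94.0
finger_force: 0.0
```

Run:
```python
from h import *
s=manip.read_state();print(s['eef_pos'],s['eef_rot'],s['wrist_force'])
p,d,i=shot('wrist'); cv2.imwrite('pics/w1.png',p); np.savez('w1.npz',p=p,d=d,P=pts(d,i)); print(i)
```

```text
[398.32345564 170.63430905 350.02822518] [-3.14155440e+00 -7.11489262e-04  3.14000078e+00] [-0.14466968  0.55822324  0.19775904]
{'fovy': 66.78574656807653, 'cx': 324.4746227462273, 'cy': 241.04263851237107, 'eye': array([323.68480761, 169.96323567, 504.83549945]), 'orientation': array([2.88294674e+00, 5.37670575e-04, 1.57051044e+00])}
```

Request:
step_arm(
  series=[7, -38, 0, 0, 0, 7, -38, 0, 0, 0, 7, -38, 0, 0, 0, 7, -38, 0, 0, 0, 7, -38, 0, 0, 0, 7, -38, 0, 0, 0, 7, -38, 0, 0, 0, 7, -38, 0, 0, 0, 0, -38, 0, 0, 0, 0, 0, 0, 0, 0, 0, 0, 0, 0, 0],
)

```text
clock: 2.82
eef_pos: [454.8, -170.5, 350.2]
eef_rot: [3.141, -0.0, -3.141]
wrist_force: [-1.3, 0.2, -0.2]
finger_gap: 94.2
finger_force: 0.0
```

Run:
```python
from h import *
s=manip.read_state();print(s['eef_pos'],s['eef_rot'],s['wrist_force'])
p,d,i=shot('wrist'); cv2.imwrite('pics/w2.png',p); np.savez('w2.npz',p=p,d=d,P=pts(d,i)); print(i)
```

```text
[ 454.77583037 -170.45062461  350.17198093] [ 3.14116794e+00 -4.46858354e-04 -3.14143477e+00] [-1.31988858  0.24856033 -0.16048267]
{'fovy': 66.78574656807653, 'cx': 324.4746227462273, 'cy': 241.04263851237107, 'eye': array([ 380.08993278, -171.31753896,  504.94345349]), 'orientation': array([2.88272376e+00, 7.99779491e-05, 1.57228997e+00])}
```

View pics/w1.png

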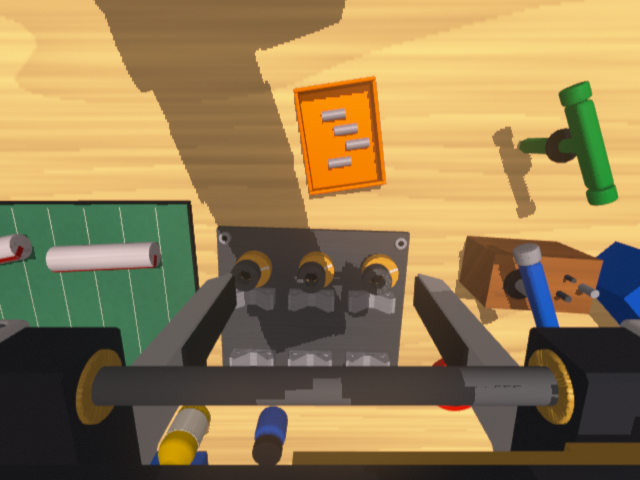

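View pics/w2.png

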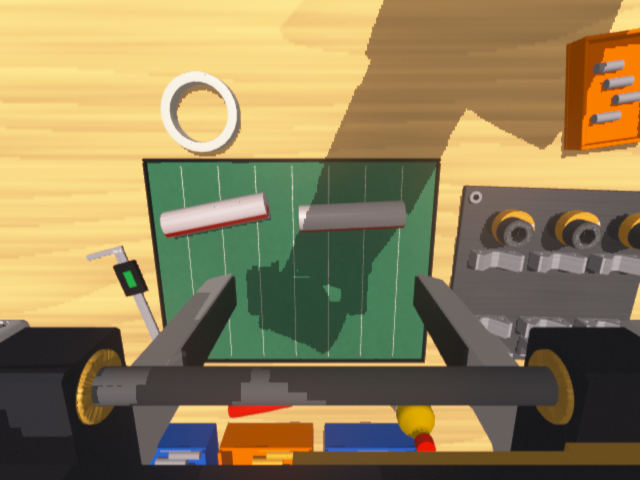

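Wrist views: w1 shows the three cam sockets at (250,275), (315,272) and (380,275), with the fixture's axes nearly along the world's. w2 shows the bars at (215,215) and (353,216), red on their +x lower sides.

```bash
cat > m.py <<'E'
from h import *
from scipy.optimize import least_squares
def bars(p,P,zmin=16,reg=((330,620),(-390,20))):
    hsv=cv2.cvtColor(p,cv2.COLOR_BGR2HSV); H,S=hsv[...,0].astype(int),hsv[...,1]
    X,Y,Z=P[...,0],P[...,1],P[...,2]
    m=(Z>zmin)&(Z<zmin+40)&(X>reg[0][0])&(X<reg[0][1])&(Y>reg[1][0])&(Y<reg[1][1])
    m&=((S<70)|(H<10)|(H>168))
    k,l,s,c=cv2.connectedComponentsWithStats(cv2.morphologyEx(m.astype(np.uint8),cv2.MORPH_OPEN,np.ones((3,3))))
    out=[]
    for j in range(1,k):
        if s[j,4]<600: continue
        q=l==j; A=P[q]; ctr=A.mean(0)
        u=np.linalg.svd(A[:,:2]-ctr[:2],full_matrices=False)[2][0]; th0=np.arctan2(u[1],u[0])%np.pi
        # side-surface points only (drop end-face points later by robust loss)
        def res(x):
            n=np.array([-np.sin(x[2]),np.cos(x[2])])
            return np.hypot((A[:,:2]-x[:2])@n,A[:,2]-x[3])-18
        def full(x): return np.r_[res(x),(x[:2]-ctr[:2])@[np.cos(x[2]),np.sin(x[2])]]
        r=least_squares(full,[ctr[0],ctr[1],th0,ctr[2]-14],loss='soft_l1',f_scale=1.0).x
        a=np.array([np.cos(r[2]),np.sin(r[2])]); n=np.array([-a[1],a[0]])
        t=(A[:,:2]-r[:2])@a; lo,hi=np.percentile(t,[.3,99.7]); cen=r[:2]+a*(lo+hi)/2
        dil=cv2.dilate(q.astype(np.uint8),np.ones((5,5)))>0
        rd=dil&((H<10)|(H>168))&(S>100)&(Z>r[3]-15); B=P[rd]; tb=(B[:,:2]-r[:2])@a
        B=B[(tb>lo+8)&(tb<hi-8)]
        ang=np.arctan2((B[:,:2]-r[:2])@n,B[:,2]-r[3])
        out.append((cen,r[2],r[3],hi-lo))
        print('bar c',cen.round(1),'yaw',r[2].round(4),'z',r[3].round(1),'len',round(hi-lo,1),'n',n.round(3),'red deg from up toward n:',np.degrees(np.percentile(ang,[5,50,95])).round(0) if len(B) else None,len(B))
    return out
E
python3 - <<'E'
from m import *
z=np.load('w2.npz'); bars(z['p'],z['P'])
z=np.load('top0.npz'); bars(z['p'],z['P'])
# fixture
for f in ['w1','w2']:
    z=np.load(f+'.npz'); p,P=z['p'],z['P']; X,Y,Z=P[...,0],P[...,1],P[...,2]
    hsv=cv2.cvtColor(p,cv2.COLOR_BGR2HSV); H,S,V=hsv[...,0],hsv[...,1],hsv[...,2]
    m=(Z>64)&(Z<76)&(X>350)&(X<560)&(Y>40)&(Y<330)
    k,l,s,c=cv2.connectedComponentsWithStats(m.astype(np.uint8))
    for j in range(1,k):
        if s[j,4]>100:
            q=l==j; (cx,cy),r=cv2.minEnclosingCircle(np.c_[X[q],Y[q]].astype(np.float32)); print(f,'head',round(cx,1),round(cy,1),'r',round(r,1),np.median(Z[q]).round(1),s[j,4])
    m=(Z>8)&(Z<16)&(X>300)&(X<620)&(Y>0)&(Y<350)&(S<60)
    r=cv2.minAreaRect(np.c_[X[m],Y[m]].astype(np.float32));print('plate',r,np.median(Z[m]))
    m=(H>12)&(H<28)&(S>120)&(Z>44)&(Z<56)&(X>350)&(X<560)&(Y>40)&(Y<330)
    k,l,s,c=cv2.connectedComponentsWithStats(m.astype(np.uint8))
    for j in range(1,k):
        if s[j,4]>100:
            q=l==j; (cx,cy),r=cv2.minEnclosingCircle(np.c_[X[q],Y[q]].astype(np.float32)); print('brass',round(cx,1),round(cy,1),'r',round(r,1),np.median(Z[q]).round(1))
E
```

```text
bar c [ 362.2 -328.6] yaw 1.5631 z 11.2 len 93.9 n [-1.     0.008] red deg from up toward n: None 0
bar c [ 472.3 -316.5] yaw 1.7699 z 21.5 len 139.3 n [-0.98  -0.198] red deg from up toward n: [-56. -40. -28.] 423
bar c [ 473.6 -135.4] yaw 1.6193 z 21.3 len 138.5 n [-0.999 -0.048] red deg from up toward n: [-60. -51. -46.] 151
bar c [ 471.8 -315.2] yaw 1.7699 z 21.8 len 139.4 n [-0.98  -0.198] red deg from up toward n: [-66. -43. -27.] 106
bar c [ 473.2 -134.4] yaw 1.62 z 22.0 len 139.5 n [-0.999 -0.049] red deg from up toward n: [-77. -59. -42.] 66
w1 head 486.7 67.0 r 18.8 70.5 490
w1 head 489.4 152.1 r 18.9 70.4 540
w1 head 492.1 237.4 r 19.0 70.4 528
plate ((460.99700927734375, 151.7330780029297), (267.68218994140625, 322.9612731933594), 88.79084014892578) 12.64326855693804
brass 484.7 74.2 r 23.6 50.4
brass 486.3 158.2 r 23.9 50.5
brass 483.6 241.8 r 22.7 50.2
w2 head 486.9 66.8 r 19.2 70.2 634
w2 head 489.0 151.6 r 19.2 70.2 668
plate ((460.2714538574219, 148.00782775878906), (319.4208068847656, 269.3269348144531), 0.014014984481036663) 12.470448558438875
brass 482.1 71.5 r 24.1 50.1
brass 484.0 155.8 r 24.7 49.9
brass 488.5 231.1 r 20.5 47.8
```

Two bars measured on both cameras (axis z about 21.5, as stated). The red line on bar L (y=-135) is about 59° off, and on bar R (y=-316) about 42° off. The fixture's yaw is about -0.031. I go to bar L with fingers half open along the bar.

Request:
step_arm(
  series=[4, 6, -46, 0.01, 0.5, 4, 6, -46, 0.01, 0.5, 4, 6, -46, 0.01, 0.5, 4, 6, -46, 0.01, 0.5, 4, 6, -46, 0.01, 0.5, 4, 5, -46, 0, 0.5, 0, 0, -6, 0, 0.5, 0, 0, 0, 0, 0.5],
)

```text
clock: 3.88
eef_pos: [479.1, -136.3, 69.6]
eef_rot: [-3.141, 0.001, -3.092]
wrist_force: [0.8, -0.1, 0.8]
finger_gap: 47.1
finger_force: 0.0
```

Request:
step_arm(
  series=[0, 0, -4, 0, 0.5, 0, 0, -2, 0, 0.5, 0, 0, 0, 0, 0.5],
)

```text
clock: 4.25
eef_pos: [479.5, -136.9, 64.0]
eef_rot: [-3.141, 0.003, -3.093]
wrist_force: [-0.1, 1.8, 8.3]
finger_gap: 46.5
finger_force: 4.5
```

Request:
step_arm(
  series=[-3, 0, 0, 0, 0.5, -3, -0.2, 0, 0, 0.5, -3, -0.2, 0, 0, 0.5, -3, -0.2, 0, 0, 0.5, -3, -0.2, 0, 0, 0.5, -3, 0, 0, 0, 0.5, 0, 0, 0, 0, 0.5],
)

```text
clock: 5.12
eef_pos: [461.4, -137.7, 64.0]
eef_rot: [-3.141, 0.003, -3.093]
wrist_force: [0.1, 1.4, 9.6]
finger_gap: 46.9
finger_force: 4.5
```

Request:
step_arm(
  series=[0, 0, 8, 0, 0.5, 9, 0.5, 0, 0, 0.5, 0, 0, -8, 0, 0.5, 0, 0, 0, 0, 0.5, -3, 0, 0, 0, 0.5, -3, -0.2, 0, 0, 0.5, -3, -0.2, 0, 0, 0.5, -3, -0.2, 0, 0, 0.5, -3, 0, 0, 0, 0.5, -3, 0, 0, 0, 0.5, 0, 0, 0, 0, 0.5, 0, 0, 50, 0, 0.5, 0, 0, 60, 0, 0.5, 0, 0, 60, 0, 0.5, 0, 0, 60, 0, 0.5, 0, 0, 0, 0, 0.5],
)

```text
clock: 7.12
eef_pos: [452.7, -137.9, 295.8]
eef_rot: [-3.139, 0.006, -3.092]
wrist_force: [-1.5, 0.0, -1.7]
finger_gap: 47.0
finger_force: 0.0
```

Run:
```python
from m import *
s=manip.read_state();print(s['eef_pos'])
for n in ['wrist','top']:
    p,d,i=shot(n); bars(p,pts(d,i)); cv2.imwrite(f'pics/r1{n}.png',p)
```

```text
[ 452.7066608  -137.89382048  295.76622493]
bar c [ 362.  -328.8] yaw 1.555 z 11.0 len 94.6 n [-1.     0.016] red deg from up toward n: None 0
bar c [ 452.6 -136.5] yaw 1.6191 z 21.6 len 138.6 n [-0.999 -0.048] red deg from up toward n: [-4.  6. 17.] 737
bar c [ 472.3 -316.4] yaw 1.7698 z 21.5 len 139.6 n [-0.98  -0.198] red deg from up toward n: [-55. -39. -28.] 541
```

Request:
step_arm(
  series=[0, 0, -60, 0, 0.5, 0, 0, -60, 0, 0.5, 0, 0, -60, 0, 0.5, 0, 0, -42, 0, 0.5, 0, 0, -8, 0, 0.5, 0, 0, -2, 0, 0.5, 0, 0, 0, 0, 0.5, 1.2, 0, 0, 0, 0.5, 1.2, 0, 0, 0, 0.5, 1.2, 0, 0, 0, 0.5, 0, 0, 0, 0, 0.5, 0, 0, 0, 0, 0.5],
)

```text
clock: 8.72
eef_pos: [457.6, -136.5, 63.2]
eef_rot: [3.141, 0.007, -3.093]
wrist_force: [-1.1, 19.6, 54.2]
finger_gap: 46.8
finger_force: 27.1
```

Request:
step_arm(
  series=[0, 0, 20, 0, 0.5, 0, 0, 50, 0, 0.5, 0, -20, 60, 0.05, 0.5, 3, -50, 50, 0.05, 0.5, 4, -50, 50, 0.05, 0.5, 4, -50, 0, 0, 0.5, 0, 0, 0, 0, 0.5],
)

```text
clock: 9.6
eef_pos: [464.7, -297.7, 275.3]
eef_rot: [3.139, -0.003, -2.945]
wrist_force: [0.4, -0.3, -0.1]
finger_gap: 47.1
finger_force: 0.0
```

Run:
```python
from m import *
s=manip.read_state();print(s['eef_pos'],s['wrist_force'])
p,d,i=shot('wrist'); bars(p,pts(d,i)); cv2.imwrite(f'pics/r2.png',p)
```

```text
[ 464.67804777 -297.67220939  275.32551326] [ 0.38305775 -0.25110635 -0.08070963]
bar c [ 362.1 -329.4] yaw 1.5604 z 11.4 len 93.8 n [-1.    0.01] red deg from up toward n: None 0
bar c [ 472.2 -317.3] yaw 1.7703 z 21.5 len 138.6 n [-0.98  -0.198] red deg from up toward n: [-52. -39. -28.] 508
bar c [ 454.8 -137.1] yaw 1.619 z 21.5 len 139.5 n [-0.999 -0.048] red deg from up toward n: [-13.  -2.   8.] 741
```

Request:
step_arm(
  series=[5, -10, -60, 0, 0.5, 4, -6, -60, 0, 0.5, 3, -3, -55, 0, 0.5, 0, 0, -28, 0, 0.5, 0, 0, 0, 0, 0.5, 0, 0, 0, 0, 0.5],
)

```text
clock: 10.4
eef_pos: [477.8, -314.1, 76.0]
eef_rot: [-3.141, 0.001, -2.942]
wrist_force: [0.3, -0.4, 0.8]
finger_gap: 47.1
finger_force: 0.0
```

Request:
step_arm(
  series=[0, -2, -9, 0, 0.5, 0, 0, -3, 0, 0.5, 0, 0, 0, 0, 0.5, 0, 0, 0, 0, 0.5],
)

```text
clock: 10.9
eef_pos: [477.8, -316.7, 64.0]
eef_rot: [-3.141, 0.001, -2.942]
wrist_force: [-0.2, 2.9, 7.5]
finger_gap: 47.1
finger_force: 3.8
```

Request:
step_arm(
  series=[-3, -0.6, 0, 0, 0.5, -3, -0.6, 0, 0, 0.5, -3, -0.6, 0, 0, 0.5, -3, -0.6, 0, 0, 0.5, 0, 0, 0, 0, 0.5, 0, 0, 8, 0, 0.5, 6, 1.2, 0, 0, 0.5, 0, 0, 0, 0, 0.5, 0, 0, -8, 0, 0.5, 0, 0, 0, 0, 0.5, -3, -0.6, 0, 0, 0.5, -3, -0.6, 0, 0, 0.5, -3, -0.6, 0, 0, 0.5, -1.5, -0.3, 0, 0, 0.5, 0, 0, 0, 0, 0.5],
)

```text
clock: 12.78
eef_pos: [461.4, -320.0, 63.9]
eef_rot: [-3.141, 0.001, -2.942]
wrist_force: [-1.4, 3.6, 16.1]
finger_gap: 46.7
finger_force: 7.5
```

Request:
step_arm(
  series=[0, 0, 20, 0, 0.5, 0, 0, 50, 0, 0.5, 0, 20, 60, 0, 0.5, 0, 30, 60, 0, 0.5, 0, 0, 10, 0, 0.5, 0, 0, 0, 0, 0.5],
)

```text
clock: 13.52
eef_pos: [460.8, -272.3, 257.5]
eef_rot: [3.142, -0.0, -2.942]
wrist_force: [-0.0, 0.4, -0.5]
finger_gap: 46.7
finger_force: 0.0
```

Run:
```python
from m import *
s=manip.read_state();print(s['eef_pos'],s['wrist_force'])
p,d,i=shot('wrist'); bars(p,pts(d,i)); cv2.imwrite(f'pics/r3.png',p)
```

```text
[ 460.82927437 -272.29181972  257.53982883] [-0.00229602  0.39182144 -0.46726274]
bar c [ 362.4 -329.7] yaw 1.5432 z 11.3 len 93.7 n [-1.     0.028] red deg from up toward n: None 0
bar c [ 460.3 -319.2] yaw 1.7706 z 21.6 len 139.0 n [-0.98  -0.199] red deg from up toward n: [-15.  -3.   8.] 953
bar c [ 454.9 -137.1] yaw 1.6188 z 21.5 len 139.3 n [-0.999 -0.048] red deg from up toward n: [-13.  -2.   8.] 806
```

Request:
step_arm(
  series=[0, -8, -15, -0.175, 0, 0, -8, -15, -0.175, 0, 0, -8, -15, -0.175, 0, 0, -8, -15, -0.175, 0, 0, -8, -15, -0.175, 0, 0, -7, -20, -0.175, 0, 0, 0, -25, -0.175, 0, 0, 0, -30, -0.175, 0, 0, 0, -30, -0.17, 0, 0, 0, 0, 0, 0, 0, 0, 0, 0, 0],
)

```text
clock: 14.95
eef_pos: [460.8, -319.4, 78.3]
eef_rot: [-3.141, -0.0, 1.774]
wrist_force: [-1.2, -0.7, 0.1]
finger_gap: 93.7
finger_force: 0.0
```

Well aligned; descend and grip.

Request:
step_arm(
  series=[0, 0, -25, 0, 0, 0, 0, -15, 0, 0, 0, 0, -7, 0, 0, 0, 0, 0, 0, 0, 0, 0, 0, 0, 0.5, 0, 0, 0, 0, 0.7, 0, 0, 0, 0, 0.7, 0, 0, 0, 0, 0.7, 0, 0, 0, 0, 0.7],
  squeeze=40,
)

```text
clock: 16.08
eef_pos: [460.9, -319.1, 31.2]
eef_rot: [3.142, 0.0, 1.771]
wrist_force: [-0.5, 0.3, -0.1]
finger_gap: 48.0
finger_force: 0.0
```

Request:
step_arm(
  series=[0, 0, 0, 0, 0.75, 0, 0, 0, 0, 0.75, 0, 0, 0, 0, 0.75, 0, 0, 0, 0, 0.75],
)

```text
clock: 16.58
eef_pos: [460.8, -319.1, 31.2]
eef_rot: [-3.142, -0.0, 1.771]
wrist_force: [-0.7, -0.3, -0.1]
finger_gap: 35.4
finger_force: 40.0
```

Request:
step_arm(
  series=[0, 0, 20, 0, 0.75, 0, 0, 35, 0, 0.75, 0, 0, 40, 0, 0.75, 13.4, 42.6, 3, 0.149, 0.75, 13.4, 42.6, 3, 0.149, 0.75, 13.4, 42.6, 3, 0.149, 0.75, 13.4, 42.6, 3, 0.149, 0.75, 13.4, 42.6, 3, 0.149, 0.75, 13.4, 42.6, 3, 0.149, 0.75, 13.4, 42.6, 0, 0.149, 0.75, 13.4, 42.6, 0, 0.149, 0.75, 13.4, 42.6, 0, 0.149, 0.75, 0, 0, 0, 0, 0.75, 0, 0, 0, 0, 0.75],
)

```text
clock: 18.32
eef_pos: [581.1, 64.0, 143.8]
eef_rot: [-3.141, -0.001, 3.111]
wrist_force: [-0.0, 0.8, -2.9]
finger_gap: 35.5
finger_force: 40.0
```

Run:
```python
from m import *
s=manip.read_state();print(s['eef_pos'],s['eef_rot'])
p,d,i=shot('top'); bars(p,pts(d,i)); cv2.imwrite(f'pics/t1.png',p)
p,d,i=shot('wrist'); P=pts(d,i); cv2.imwrite(f'pics/w4.png',p);
bars(p,P,zmin=100,reg=((480,680),(-20,150)))
X,Y,Z=P[...,0],P[...,1],P[...,2]
m=(Z>64)&(Z<76)&(X>350)&(X<560)&(Y>40)&(Y<330)
k,l,s,c=cv2.connectedComponentsWithStats(m.astype(np.uint8))
for j in range(1,k):
    if s[j,4]>100:
        q=l==j; (cx,cy),r=cv2.minEnclosingCircle(np.c_[X[q],Y[q]].astype(np.float32)); print('head',round(cx,1),round(cy,1),'r',round(r,1),np.median(Z[q]).round(1),s[j,4])
```

```text
[581.1323996   64.00475248 143.77772557] [-3.14135214e+00 -9.13677210e-04  3.11092626e+00]
bar c [ 454.9 -134.8] yaw 1.616 z 22.1 len 139.4 n [-0.999 -0.045] red deg from up toward n: [-15.  -4.   6.] 127
head 486.6 67.0 r 18.5 70.6 2437
head 489.3 151.9 r 19.0 70.4 2729
head 492.0 236.3 r 19.2 70.3 2936
```

View pics/w4.png

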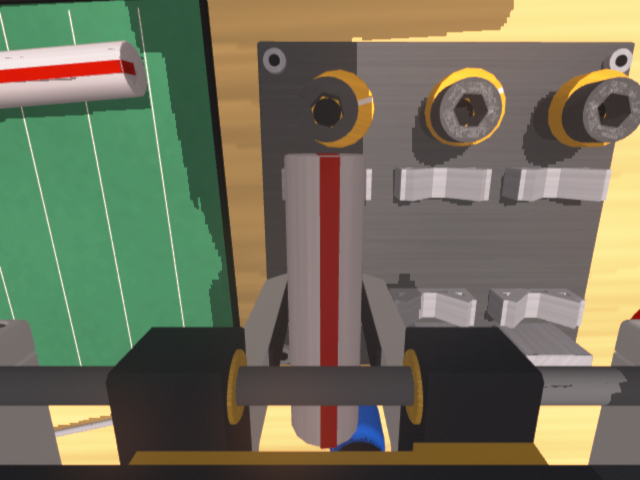

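The bar is held line up, aligned over station 0. Descend.

Request:
step_arm(
  series=[0, 0, -40, 0, 0.75, 0, 0, -30, 0, 0.75, 0, 0, -14, 0, 0.75, 0, 0, -4, 0, 0.75, 0, 0, 0, 0, 0.75, 0, 0, 0, 0, 0.75],
)

```text
clock: 19.18
eef_pos: [582.0, 64.2, 57.3]
eef_rot: [3.141, 0.002, 3.112]
wrist_force: [1.0, 0.6, -3.4]
finger_gap: 34.9
finger_force: 40.0
```

Request:
step_arm(
  series=[-1, 0, -2, 0, 0.75, 0, 0, -2, 0, 0.75, 0, 0, 0, 0, 0.75, 0, 0, 0, 0, 0.75],
)

```text
clock: 19.68
eef_pos: [580.6, 64.5, 52.4]
eef_rot: [3.141, 0.0, 3.112]
wrist_force: [-0.4, 3.4, 0.2]
finger_gap: 34.9
finger_force: 40.0
```

Request:
step_arm(
  series=[0, 0.5, -0.5, 0, 0.75, 0, 0, 0, 0, 0.75, 0, 0, 0, 0, 0.6, 0, 0, 0, 0, 0.5, 0, 0, 0, 0, 0.4, 0, 0, 0, 0, 0.4, 0, 0, 0, 0, 0.4],
)

```text
clock: 20.55
eef_pos: [580.4, 64.8, 51.7]
eef_rot: [-3.142, -0.0, 3.112]
wrist_force: [0.2, 0.4, 0.4]
finger_gap: 55.9
finger_force: 0.0
```

Request:
step_arm(
  series=[0, 0, 20, 0, 0.4, 0, 0, 40, 0, 0.4, 0, 0, 50, 0, 0.2, -20, 0, 50, 0, 0, 0, 0, 40, 0, 0, 0, 0, 0, 0, 0],
)

```text
clock: 21.3
eef_pos: [561.3, 64.8, 255.0]
eef_rot: [3.141, 0.006, 3.112]
wrist_force: [0.9, -0.1, -0.1]
finger_gap: 92.3
finger_force: 0.0
```

Run:
```python
from m import *
s=manip.read_state();print(s['eef_pos'],s['eef_rot'])
p,d,i=shot('wrist'); P=pts(d,i); cv2.imwrite(f'pics/w5.png',p);
bars(p,P,zmin=40,reg=((505,653),(38,90)))
p,d,i=shot('top'); P=pts(d,i); cv2.imwrite(f'pics/t2.png',p);
```

```text
[561.25610473  64.84196891 254.9522401 ] [3.14116643 0.00568684 3.11186208]
bar c [579.7  64. ] yaw 3.1098 z 42.5 len 139.2 n [-0.032 -0.999] red deg from up toward n: [-17.  -6.   6.] 1001
```

Seated in station 0 (z 42.5, red about 5° off top). Now bar L.

Request:
step_arm(
  series=[-11.8, -22.4, 0, -0.166, 0, -11.8, -22.4, 0, -0.166, 0, -11.8, -22.4, -10, -0.166, 0, -11.8, -22.4, -20, -0.166, 0, -11.8, -22.4, -30, -0.166, 0, -11.8, -22.4, -30, -0.166, 0, -11.8, -22.4, -30, -0.166, 0, -11.8, -22.4, -30, -0.166, 0, -11.8, -22.4, -25, -0.166, 0, 0, 0, 0, 0, 0, 0, 0, 0, 0, 0],
)

```text
clock: 22.78
eef_pos: [454.5, -136.4, 76.8]
eef_rot: [-3.141, -0.0, 1.621]
wrist_force: [0.8, -0.1, -0.3]
finger_gap: 93.8
finger_force: 0.0
```

Request:
step_arm(
  series=[0, -0.6, -25, 0, 0, 0, 0, -13, 0, 0, 0, 0, -7, 0, 0, 0, 0, 0, 0, 0.4, 0, 0, 0, 0, 0.75, 0, 0, 0, 0, 0.75, 0, 0, 0, 0, 0.75, 0, 0, 0, 0, 0.75, 0, 0, 0, 0, 0.75, 0, 0, 0, 0, 0.75, 0, 0, 0, 0, 0.75],
)

```text
clock: 24.15
eef_pos: [454.3, -137.4, 31.8]
eef_rot: [3.141, 0.0, 1.618]
wrist_force: [0.3, -0.7, 0.1]
finger_gap: 35.0
finger_force: 40.0
```

Request:
step_arm(
  series=[0, 0, 20, 0, 0.75, 0, 0, 35, 0, 0.75, 0, 0, 40, 0, 0.75, 13.2, 37.1, 3, 0.149, 0.75, 13.2, 37.1, 3, 0.149, 0.75, 13.2, 37.1, 3, 0.149, 0.75, 13.2, 37.1, 3, 0.149, 0.75, 13.2, 37.1, 3, 0.149, 0.75, 13.2, 37.1, 3, 0.149, 0.75, 13.2, 37.1, 0, 0.149, 0.75, 13.2, 37.1, 0, 0.149, 0.75, 13.2, 37.1, 0, 0.149, 0.75, 13.2, 37.1, 0, 0.152, 0.75, 0, 0, 0, 0, 0.75, 0, 0, 0, 0, 0.75],
)

```text
clock: 26.02
eef_pos: [585.8, 233.1, 144.0]
eef_rot: [-3.141, -0.001, 3.11]
wrist_force: [-0.3, 0.3, -2.8]
finger_gap: 35.1
finger_force: 40.0
```

Run:
```python
from m import *
s=manip.read_state();print(s['eef_pos'],s['eef_rot'])
p,d,i=shot('wrist'); P=pts(d,i); cv2.imwrite(f'pics/w6.png',p); print(i); np.savez('w6.npz',p=p,P=P)
bars(p,P,zmin=110,reg=((500,600),(215,255)))
```

```text
[585.8326364  233.0892179  143.98848359] [-3.14089229e+00 -1.36748704e-03  3.10953117e+00]
{'fovy': 66.78574656807653, 'cx': 324.4746227462273, 'cy': 241.04263851237107, 'eye': array([511.31907509, 234.77984193, 298.82698663]), 'orientation': array([2.88366387e+00, 1.22596208e-03, 1.54008987e+00])}
bar c [556.8 233.5] yaw 3.1108 z 133.7 len 86.1 n [-0.031 -1.   ] red deg from up toward n: None 0
bar c [556.5 233.4] yaw 3.1172 z 133.2 len 85.2 n [-0.024 -1.   ] red deg from up toward n: None 0
```

Request:
step_arm(
  series=[0, 0, -40, 0, 0.75, 0, 0, -30, 0, 0.75, 0, 0, -14, 0, 0.75, 0, 0, 0, 0, 0.75, 0, 0, 0, 0, 0.75],
)

```text
clock: 26.7
eef_pos: [586.8, 233.6, 62.0]
eef_rot: [3.141, 0.001, 3.11]
wrist_force: [0.1, 1.0, -3.3]
finger_gap: 35.5
finger_force: 40.0
```

Request:
step_arm(
  series=[-0.5, 0, -5, 0, 0.75, 0, 0, -2.5, 0, 0.75, 0, 0, 0, 0, 0.75, 0, 0, 0, 0, 0.75],
)

```text
clock: 27.2
eef_pos: [585.9, 233.9, 53.5]
eef_rot: [3.141, 0.0, 3.111]
wrist_force: [-0.4, 3.9, -1.5]
finger_gap: 35.0
finger_force: 40.0
```

Request:
step_arm(
  series=[0, 0, 1.5, 0, 0.75, 0, 0.7, 0, 0, 0.75, 0, 0, -2, 0, 0.75, 0, 0, 0, 0, 0.75, 0, 0, 0, 0, 0.75],
)

```text
clock: 27.82
eef_pos: [585.9, 234.5, 52.9]
eef_rot: [3.141, 0.001, 3.111]
wrist_force: [1.1, 3.1, -0.6]
finger_gap: 35.6
finger_force: 40.0
```

Request:
step_arm(
  series=[0, 0, 0.5, 0, 0.75, 0, 0.4, 0, 0, 0.75, 0, 0, -0.6, 0, 0.75, 0, 0, 0, 0, 0.75, 0, 0, 0, 0, 0.6, 0, 0, 0, 0, 0.5, 0, 0, 0, 0, 0.4, 0, 0, 0, 0, 0.4, 0, 0, 0, 0, 0.4, 0, 0, 20, 0, 0.4, 0, 0, 40, 0, 0.4, 0, 0, 50, 0, 0.2, -20, 0, 50, 0, 0, -20, -10, 30, 0, 0, 0, 0, 0, 0, 0],
)

```text
clock: 29.7
eef_pos: [545.8, 224.7, 246.7]
eef_rot: [3.14, 0.006, 3.111]
wrist_force: [0.8, -0.5, -0.6]
finger_gap: 92.4
finger_force: 0.0
```

Run:
```python
from m import *
s=manip.read_state();print(s['eef_pos'],s['eef_rot'])
p,d,i=shot('wrist'); P=pts(d,i); cv2.imwrite(f'pics/w7.png',p); print(i); np.savez('w7.npz',p=p,P=P)
bars(p,P,zmin=40,reg=((505,658),(200,265)));bars(p,P,zmin=40,reg=((505,653),(38,90)))
p,d,i=shot('top'); P=pts(d,i); cv2.imwrite(f'pics/t3.png',p); np.savez('t3.npz',p=p,P=P)
p,d,i=shot('scene'); P=pts(d,i); cv2.imwrite(f'pics/s3.png',p); np.savez('s3.npz',p=p,P=P)
```

```text
[545.81033946 224.69449056 246.72915055] [3.1395299  0.00559676 3.11085194]
{'fovy': 66.78574656807653, 'cx': 324.4746227462273, 'cy': 241.04263851237107, 'eye': array([470.22227811, 225.89257313, 401.03899397]), 'orientation': array([ 2.87666720e+00, -1.56078000e-03,  1.54137464e+00])}
bar c [579.3 234.1] yaw 3.1094 z 42.5 len 146.8 n [-0.032 -0.999] red deg from up toward n: [-14.  -3.   9.] 1069
bar c [578.9  63.9] yaw 3.1111 z 42.6 len 137.7 n [-0.03 -1.  ] red deg from up toward n: [-18.  -7.   5.] 1049
```

View pics/w7.png

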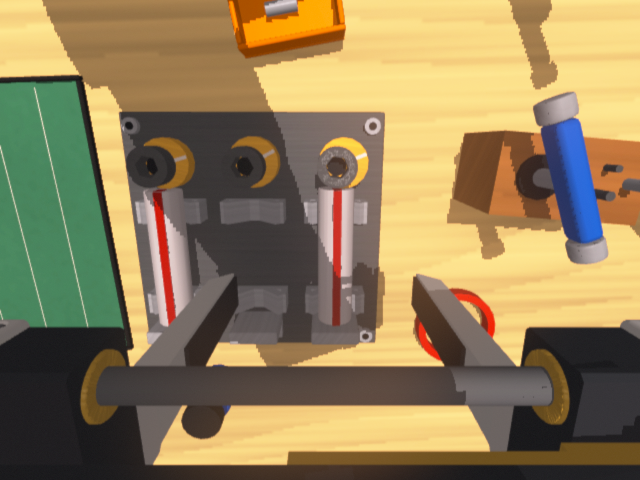

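Both bars are seated, with red lines on top at image (165,255) and (337,255). Key handle at (570,180). The hex sockets are measurable. Compute the key pose from this view and the top view.

```bash
cat > k.py <<'E'
from m import *
def key(p,P,reg=((380,560),(300,470)),zr=(120,175)):
    hsv=cv2.cvtColor(p,cv2.COLOR_BGR2HSV); H,S,V=[hsv[...,j].astype(int) for j in range(3)]
    X,Y,Z=P[...,0],P[...,1],P[...,2]
    R=(X>reg[0][0])&(X<reg[0][1])&(Y>reg[1][0])&(Y<reg[1][1])
    b=R&(Z>zr[0])&(Z<zr[1])&(H>100)&(H<125)&(S>90)
    zt=np.percentile(Z[b],[50,90,98]); 
    q=b&(Z>zt[2]-7)
    r=cv2.minAreaRect(np.c_[X[q],Y[q]].astype(np.float32)); print('blue top',r,zt,q.sum())
    g=R&(Z>zr[0]-5)&(Z<zr[1]) 
    r2=cv2.minAreaRect(np.c_[X[g],Y[g]].astype(np.float32)); print('all handle',r2)
    w=R&(Z>84)&(Z<95)
    print('stand top',cv2.minAreaRect(np.c_[X[w],Y[w]].astype(np.float32)),np.median(Z[w]),w.sum())
    f=R&(Z>95)&(Z<101)&(S<80)
    if f.sum()>10: print('flange',cv2.minEnclosingCircle(np.c_[X[f],Y[f]].astype(np.float32)),f.sum())
E
python3 - <<'E'
from k import *
for f in ['w7','t3','s3']:
    z=np.load(f+'.npz'); print(f); key(z['p'],z['P'])
E
```

```text
w7
blue top ((503.1596374511719, 403.741455078125), (90.91800689697266, 18.34274673461914), 20.314861297607422) [145.19568416 146.89211158 147.54571893] 3450
all handle ((503.53466796875, 403.8873291015625), (123.36698150634766, 25.691686630249023), 19.928020477294922)
stand top ((505.50946044921875, 421.3381042480469), (105.23670196533203, 70.14347076416016), 83.75804138183594) 90.49746071413938 5273
flange ((500.6884765625, 428.9339599609375), 32.01435852050781) 271
t3
blue top ((503.4798583984375, 404.3400573730469), (89.5450210571289, 16.52564239501953), 20.163108825683594) [145.79498759 149.3342629  151.82207615] 179
all handle ((465.8024597167969, 411.63922119140625), (77.79471588134766, 184.1313934326172), 81.35061645507812)
stand top ((505.4927673339844, 421.2144470214844), (103.81574249267578, 70.02230072021484), 83.81729125976562) 90.69720403174779 669
flange ((509.6784973144531, 420.24627685546875), 33.839473724365234) 42
s3
blue top ((507.164794921875, 404.2685546875), (90.32759094238281, 17.063758850097656), 21.233129501342773) [143.65597506 146.92041223 148.72157502] 174
all handle ((465.4586181640625, 413.1109924316406), (82.58458709716797, 185.44390869140625), 80.44161987304688)
stand top ((508.92822265625, 421.29010009765625), (102.30187225341797, 74.19768524169922), 84.17115020751953) 89.03711016416514 557
flange ((516.396240234375, 422.9227600097656), 33.43300247192383) 27
```

Request:
step_arm(
  series=[-15, 30, 10, 0, 0, -15, 30, 10, 0, 0, -15, 30, 10, 0, 0, -15, 30, 10, 0, 0, -15, 30, 5, 0, 0, 0, 20, 5, 0, 0, 0, 0, 0, 0, 0, 0, 0, 0, 0, 0],
)

```text
clock: 30.85
eef_pos: [471.0, 394.0, 291.4]
eef_rot: [-3.14, -0.001, 3.11]
wrist_force: [0.3, -0.3, -0.2]
finger_gap: 94.1
finger_force: 0.0
```

Run:
```python
from k import *
s=manip.read_state();print(s['eef_pos'],s['eef_rot'],s['joints'])
p,d,i=shot('wrist'); P=pts(d,i); cv2.imwrite(f'pics/w8.png',p); np.savez('w8.npz',p=p,P=P); key(p,P)
```

```text
[471.00736362 394.02589479 291.43413279] [-3.14033661e+00 -1.37284454e-03  3.11038292e+00] [ 6.37057769e-01  4.12392208e-01  1.22991278e+00 -1.35540145e-04
  1.50114349e+00 -9.02520127e-01]
blue top ((502.8948974609375, 404.93218994140625), (89.51058197021484, 17.79311752319336), 20.261249542236328) [146.00386928 147.13725156 147.74147901] 1895
all handle ((465.45123291015625, 411.2100830078125), (79.0052719116211, 184.65884399414062), 81.00469207763672)
stand top ((505.85601806640625, 421.8935546875), (103.76490020751953, 70.85525512695312), 83.86129760742188) 90.56612223949395 4443
flange ((507.40618896484375, 422.153564453125), 35.54958724975586) 264
```

View pics/w8.png

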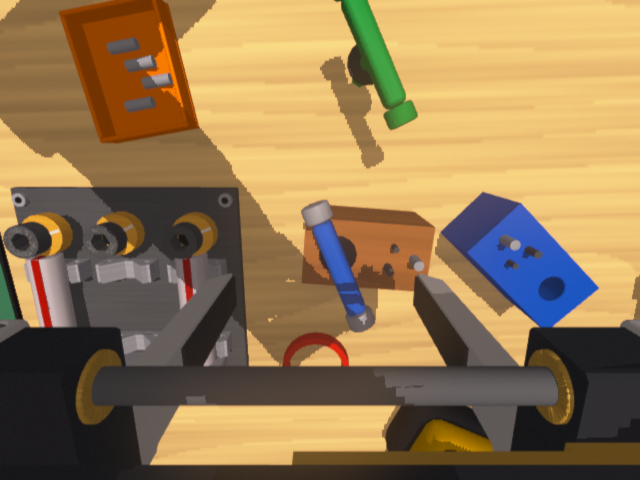

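Wooden stand at (370,248), blue-handled key at (340,265) in its hole: confirmed, with the handle at (503,404), top z 147, yaw 0.353. The green key at (375,55) and the blue block at (520,260) are left alone. Now the hex angles of sockets 0 and 2 from the close views.

Run:
```python
from k import *
# ortho patches at z=70 for the heads
z6=np.load('w6.npz'); i6={'fovy':66.78574656807653,'cx':324.4746227462273,'cy':241.04263851237107,'eye':[511.31907509,234.77984193,298.82698663],'orientation':[2.88366387,1.22596208e-03,1.54008987]}
i7=dict(i6,eye=[470.22227811,225.89257313,401.03899397],orientation=[2.87666720,-1.56078000e-03,1.54137464])
p4=cv2.imread('pics/w4.png')
# w4 camera: same relative mounting as w6 (same tool orientation) -> shift of eye
i4=dict(i6,eye=list(np.array(i6['eye'])+np.array([581.132-585.833,64.005-233.089,143.778-143.988])))
def ortho(p,i,c,h=70,half=25,s=6):
    g=np.arange(-half,half,1/s)
    # rows: +x up ; cols: +y left
    XX,YY=np.meshgrid(g[::-1],g[::-1],indexing='ij')
    q=proj(np.c_[XX.ravel()+c[0],YY.ravel()+c[1],np.full(XX.size,h)],i).astype(np.float32).reshape(*XX.shape,2)
    return cv2.remap(p,q[...,0],q[...,1],cv2.INTER_CUBIC)
out=[ortho(p4,i4,(486.7,67.0)),ortho(z6['p'],i6,(492.0,236.9)),ortho(cv2.imread('pics/w7.png'),i7,(492.,236.9)),ortho(cv2.imread('pics/w7.png'),i7,(486.7,67.))]
a=np.vstack([np.hstack(out[:2]),np.hstack(out[2:])])
cv2.imwrite('pics/orth.png',a); print(a.shape)
```

```text
(600, 600, 3)
```

View pics/orth.png

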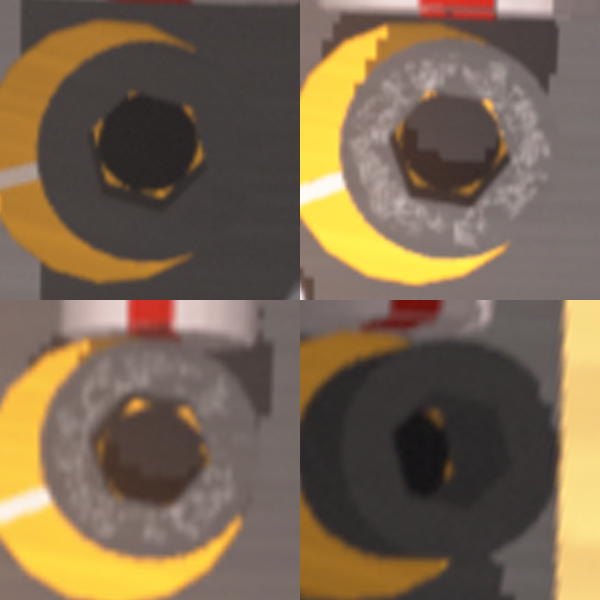

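Sockets: hex flats at about -15° (station 0) and about -10° (station 2), consistent with cams at 0.23 and 0.14. Go grasp the key.

Request:
step_arm(
  series=[8, 2.6, -20, 0.096, 0.6, 8, 2.6, -20, 0.096, 0.6, 8, 2.6, -20, 0.096, 0.6, 8.2, 2.6, -20, 0.096, 0.6, 0, 0, -30, 0, 0.6, 0, 0, 0, 0, 0.6, 0, 0, 0, 0, 0.6, 0, 0, 0, 0, 0.6],
  squeeze=60,
)

```text
clock: 31.9
eef_pos: [503.4, 405.2, 184.1]
eef_rot: [3.141, 0.002, -2.789]
wrist_force: [0.1, -0.2, -0.1]
finger_gap: 37.9
finger_force: 0.0
```

Run:
```python
from k import *
s=manip.read_state();print(s['eef_pos'],s['eef_rot'],s['finger_gap'])
p,d,i=shot('wrist'); P=pts(d,i); cv2.imwrite(f'pics/w9.png',p); key(p,P,zr=(120,150))
```

```text
[503.36244862 405.16928418 184.12346592] [ 3.14105505e+00  2.03441140e-03 -2.78862649e+00] 37.88552092238612
blue top ((502.7695007324219, 404.91558837890625), (89.46272277832031, 17.786544799804688), 19.838661193847656) [146.01510671 147.08049362 147.64880214] 4487
all handle ((465.5811462402344, 411.08587646484375), (80.13488006591797, 185.99008178710938), 80.90462493896484)
stand top ((505.6100769042969, 420.6178894042969), (101.01630401611328, 70.59119415283203), 83.77885437011719) 90.53199026563455 7224
flange ((503.4103698730469, 404.8499450683594), 18.413623809814453) 563
```

Request:
step_arm(
  series=[0, -0.3, -20, 0, 0.6, 0, 0, -18, 0, 0.6, 0, 0, -7, 0, 0.6, 0, 0, 0, 0, 0.6, 0, 0, 0, 0, 0.85, 0, 0, 0, 0, 0.9, 0, 0, 0, 0, 0.9, 0, 0, 0, 0, 0.9, 0, 0, 0, 0, 0.9],
)

```text
clock: 33.08
eef_pos: [503.1, 405.0, 138.1]
eef_rot: [3.141, 0.001, -2.788]
wrist_force: [-1.1, 1.7, 5.0]
finger_gap: 17.3
finger_force: 60.0
```

Request:
step_arm(
  series=[0, 0, 10, 0, 0.9, 0, 0, 20, 0, 0.9, 0, 0, 30, 0, 0.9, 0, 0, 35, 0, 0.9, 0, 0, 10, 0, 0.9, -2, -28, 0, -0.087, 0.9, -2, -28, 0, -0.087, 0.9, -2, -28, 0, -0.087, 0.9, -2, -28, 0, -0.088, 0.9, -2, -28, 0, -0.088, 0.9, -1, -28, 0, -0.088, 0.9, 0, 0, 0, 0, 0.9, 0, 0, 0, 0, 0.9],
)

```text
clock: 34.7
eef_pos: [491.8, 237.0, 241.9]
eef_rot: [-3.141, -0.001, 2.971]
wrist_force: [0.0, -0.0, -5.1]
finger_gap: 17.9
finger_force: 60.0
```

Run:
```python
from k import *
s=manip.read_state();print(s['eef_pos'],s['eef_rot'],s['finger_gap'],s['wrist_force'],s['moment'])
p,d,i=shot('wrist'); P=pts(d,i); cv2.imwrite(f'pics/w10.png',p); np.savez('w10.npz',p=p,P=P)
X,Y,Z=P[...,0],P[...,1],P[...,2]
z0=s['eef_pos'][2]
m=(abs(Z-(z0-138.1+96))<3)&(np.hypot(X-s['eef_pos'][0],Y-s['eef_pos'][1])<35)
print(m.sum(), cv2.minEnclosingCircle(np.c_[X[m],Y[m]].astype(np.float32)) if m.sum() else '')
m=(Z<z0-55)&(Z>z0-120)&(np.hypot(X-s['eef_pos'][0],Y-s['eef_pos'][1])<40)
print('shaft',m.sum(),X[m].mean() if m.sum() else 0,Y[m].mean() if m.sum() else 0)
m=(Z>64)&(Z<76)&(X>350)&(X<560)&(Y>200)&(Y<280)
if m.sum()>50: print('head',m.sum(),cv2.minEnclosingCircle(np.c_[X[m],Y[m]].astype(np.float32)))
```

```text
[491.76624168 237.03203451 241.900783  ] [-3.14111966e+00 -1.02573545e-03  2.97074641e+00] 17.902340790360523 [ 0.0209147  -0.00847086 -5.08009576] [ 0.02235705  0.0330284  -0.01875803]
298 ((489.7833251953125, 236.89144897460938), 18.51727867126465)
shaft 0 0 0
```

View pics/w10.png

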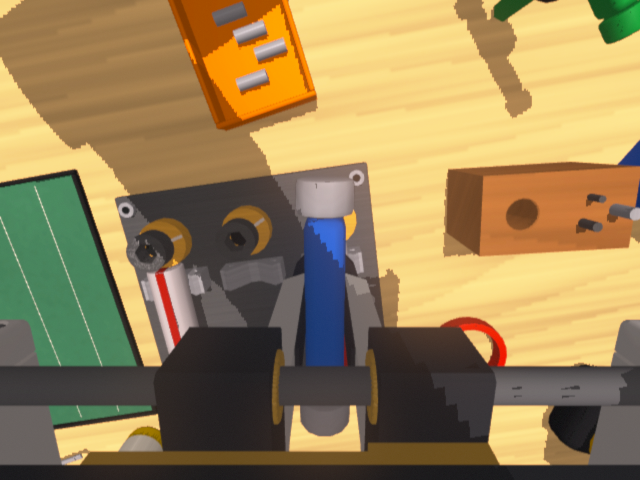

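Key held over station 2; socket hidden beneath. Check whether the key hangs tilted in the grip.

Run:
```python
from k import *
z=np.load('w10.npz'); p,P=z['p'],z['P']; X,Y,Z=P[...,0],P[...,1],P[...,2]
hsv=cv2.cvtColor(p,cv2.COLOR_BGR2HSV); H,S,V=[hsv[...,j].astype(int) for j in range(3)]
b=(Z>215)&(Z<265)&(H>100)&(H<125)&(S>90)&(np.hypot(X-491.8,Y-237)<60)
A=P[b]; t=(A[:,0]-491.8)*np.cos(-.17)+(A[:,1]-237)*np.sin(-.17); w=-(A[:,0]-491.8)*np.sin(-.17)+(A[:,1]-237)*np.cos(-.17)
for lo in range(-50,10,8):
    k=(t>lo)&(t<lo+8)
    if k.sum()>20: q=np.percentile(A[k,2],97); print(lo,k.sum(),round(q,1),w[k].min().round(1),w[k].max().round(1))
r=cv2.minAreaRect(A[:,:2][A[:,2]>np.percentile(A[:,2],60)-5].astype(np.float32)); print(r)
m=(abs(Z-200)<4)&(np.hypot(X-491,Y-237)<35); print(X[m].min(),X[m].max(),Y[m].min(),Y[m].max(),np.median(Z[m]))
```

```text
-50 285 250.2 -8.8 7.0
-42 780 251.4 -9.6 7.5
-34 749 251.5 -9.7 7.7
-26 712 251.3 -9.8 7.8
-18 681 251.3 -9.5 7.9
-10 688 251.3 -10.8 8.0
-2 641 251.1 -9.7 8.1
6 610 251.4 -9.8 8.0
((482.0084228515625, 237.65733337402344), (17.95868492126465, 71.18251037597656), 80.67476654052734)
476.7658013323247 493.5551396087976 218.76247481630512 255.02041889817127 200.2434895023892
```

Request:
step_arm(
  series=[0, 0, -25, 0, 0.9, 0, 0, -15, 0, 0.9, 0, 0, -4, 0, 0.9, 0, 0, -2, 0, 0.9, 0, 0, 0, 0, 0.9, 0, 0, 0, 0, 0.9],
)

```text
clock: 35.5
eef_pos: [492.1, 236.9, 197.1]
eef_rot: [3.141, 0.001, 2.97]
wrist_force: [0.3, -0.4, -5.3]
finger_gap: 17.3
finger_force: 60.0
```

Request:
step_arm(
  series=[0, 0, -2, 0, 0.9, 0, 0, -2, 0, 0.9, 0, 0, 0, 0, 0.9],
)

```text
clock: 35.88
eef_pos: [491.8, 236.9, 192.4]
eef_rot: [3.142, -0.0, 2.97]
wrist_force: [1.0, 0.4, -5.5]
finger_gap: 17.8
finger_force: 60.0
```

Request:
step_arm(
  series=[0, 0, -3, 0, 0.9, 0, 0, -3, 0, 0.9, 0, 0, -3, 0, 0.9, 0, 0, -2, 0, 0.9, 0, 0, 0, 0, 0.9, 0, 0, 0, 0, 0.9],
)

```text
clock: 36.62
eef_pos: [491.9, 236.8, 181.6]
eef_rot: [3.142, -0.0, 2.97]
wrist_force: [-0.8, 1.6, -5.1]
finger_gap: 17.6
finger_force: 60.0
```

Request:
step_arm(
  series=[0, 0, -2, 0, 0.9, 0, 0, -1, 0, 0.9, 0, 0, -1, 0, 0.9, 0, 0, 0, 0, 0.9, 0, 0, 0, 0, 0.9],
)

```text
clock: 37.25
eef_pos: [492.1, 236.9, 178.0]
eef_rot: [3.141, 0.001, 2.97]
wrist_force: [-1.8, 2.7, 2.4]
finger_gap: 17.4
finger_force: 60.0
```

Home on the floor (z as predicted, 7 N contact). Turn clockwise.

Request:
step_arm(
  series=[0, 0, 0, -0.12, 0.9, 0, 0, 0, -0.12, 0.9, 0, 0, 0, -0.12, 0.9, 0, 0, 0, -0.12, 0.9, 0, 0, 0, -0.12, 0.9, 0, 0, 0, -0.12, 0.9, 0, 0, 0, 0, 0.9, 0, 0, 0, 0, 0.9],
)

```text
clock: 38.25
eef_pos: [492.0, 237.2, 178.0]
eef_rot: [3.141, -0.001, 2.25]
wrist_force: [-2.5, 5.0, 1.2]
finger_gap: 17.6
finger_force: 60.0
```

Run:
```python
from h import *
s=manip.read_state();print(s['eef_pos'],s['eef_rot'],s['wrist_force'],s['moment'],s['joints'])
```

```text
[492.00373662 237.24214583 177.99885423] [ 3.14051341e+00 -5.05671445e-04  2.24983057e+00] [-2.45179452  5.00727216  1.23975617] [1.28427332 0.776512   0.04059661] [ 3.81885983e-01  3.39247754e-01  1.59567791e+00  8.55893473e-04
  1.20578322e+00 -2.97453151e-01]
```

Request:
step_arm(
  series=[-0.2, 0.4, 0, -0.1, 0.9, 0, 0, 0, -0.1, 0.9, 0, 0, 0, -0.1, 0.9, 0, 0, 0, 0, 0.9, 0, 0, 0, 0, 0.9],
)

```text
clock: 38.88
eef_pos: [491.9, 237.5, 178.0]
eef_rot: [3.141, -0.0, 1.952]
wrist_force: [-0.9, 5.4, 3.1]
finger_gap: 17.6
finger_force: 60.0
```

Run:
```python
from h import *
s=manip.read_state();print(s['eef_pos'],s['eef_rot'],s['wrist_force'],s['moment'])
```

```text
[491.92180917 237.45137665 177.99247514] [ 3.14063223e+00 -3.61937363e-04  1.95220146e+00] [-0.924471    5.41578293  3.0829264 ] [ 1.38566439  0.52012304 -0.00853083]
```

Request:
step_arm(
  series=[0, 0.2, 0, -0.1, 0.9, 0, 0, 0, -0.05, 0.9, 0, 0, 0, 0, 0.9, 0, 0, 0, 0, 0.9],
)

```text
clock: 39.38
eef_pos: [491.9, 237.6, 178.0]
eef_rot: [3.141, -0.0, 1.802]
wrist_force: [-1.9, 5.0, 3.4]
finger_gap: 17.7
finger_force: 60.0
```

Run:
```python
from h import *
s=manip.read_state();print(s['eef_pos'],s['eef_rot'],s['wrist_force'],s['moment'])
```

```text
[491.94493885 237.63369704 177.99843979] [ 3.14061088e+00 -4.38040866e-04  1.80219170e+00] [-1.8716643   5.03672228  3.37668898] [1.29397603 0.45058128 0.14813289]
```

Request:
step_arm(
  series=[0, 0, 0, -0.06, 0.9, 0, 0, 0, 0, 0.9, 0, 0, 0, 0, 0.9],
)

```text
clock: 39.75
eef_pos: [491.9, 237.6, 178.0]
eef_rot: [3.141, -0.0, 1.742]
wrist_force: [-1.7, 4.7, 4.1]
finger_gap: 17.7
finger_force: 60.0
```

Run:
```python
from h import *
s=manip.read_state();print(s['eef_rot'],s['wrist_force'],s['moment'])
```

```text
[ 3.14064931e+00 -4.43077997e-04  1.74230345e+00] [-1.71813294  4.69766703  4.11649798] [1.32406158 0.51733276 0.27084303]
```

Request:
step_arm(
  series=[0, 0, 0, 0.06, 0.9, 0, 0, 0, 0.05, 0.9, 0, 0, 0, 0, 0.9, 0, 0, 3, 0, 0.9, 0, 0, 3, 0, 0.9, 0, 0, 0, 0, 0.9],
)

```text
clock: 40.5
eef_pos: [491.8, 237.4, 182.9]
eef_rot: [-3.141, -0.0, 1.85]
wrist_force: [1.1, 5.9, -6.0]
finger_gap: 17.8
finger_force: 60.0
```

Request:
step_arm(
  series=[0, 0, 6, 0, 0.9, 0, 0, 8, 0, 0.9, 0, 0, 10, 0, 0.9, 0, 0, 15, 0, 0.9, 0, 0, 20, 0, 0.9, 0, 0, 0, 0, 0.9, 0, 0, 0, 0, 0.9],
)

```text
clock: 41.38
eef_pos: [491.6, 237.2, 242.0]
eef_rot: [-3.141, 0.0, 1.85]
wrist_force: [0.5, -0.4, -5.7]
finger_gap: 17.4
finger_force: 60.0
```

Run:
```python
from k import *
s=manip.read_state();print(s['eef_pos'],s['eef_rot'],s['finger_gap'],s['wrist_force'],s['moment'])
p,d,i=shot('wrist'); P=pts(d,i); cv2.imwrite(f'pics/w11.png',p); X,Y,Z=P[...,0],P[...,1],P[...,2]; e=s['eef_pos']
hsv=cv2.cvtColor(p,cv2.COLOR_BGR2HSV); H,S,V=[hsv[...,j].astype(int) for j in range(3)]
b=(Z>e[2]-2)&(Z<e[2]+18)&(H>100)&(H<125)&(S>90)&(np.hypot(X-e[0],Y-e[1])<60)
print(cv2.minAreaRect(P[b][:,:2].astype(np.float32)))
A=P[b]; u=A[:,:2]-e[:2]; t=np.hypot(*u.T)
for lo in range(0,50,10):
    k=(t>lo)&(t<lo+10); 
    if k.sum()>20: print(lo,np.percentile(A[k,2],97).round(1))
m=(abs(Z-(e[2]-42))<4)&(np.hypot(X-e[0],Y-e[1])<35); print(X[m].min(),X[m].max(),Y[m].min(),Y[m].max())
p,d,i=shot('top'); P=pts(d,i); np.savez('t4.npz',p=p,P=P); cv2.imwrite('pics/t4.png',p)
```

```text
[491.55350838 237.20286956 242.02208546] [-3.14078553e+00  2.78821215e-04  1.84981264e+00] 17.42373827587394 [ 0.49679505 -0.37883671 -5.66603764] [-0.06297619  0.08463961 -0.00811166]
((488.79522705078125, 245.37881469726562), (18.875883102416992, 71.16351318359375), 15.781197547912598)
0 251.5
10 251.4
20 251.4
30 251.7
40 250.5
473.1868247532771 509.08299582477866 232.9767377627383 252.1536434206333
```

Request:
step_arm(
  series=[-1, -34, 0, 0, 0.9, -1, -34, 0, 0, 0.9, -1, -34, 0, 0, 0.9, -1, -34, 0, -0.01, 0.9, -0.9, -34.2, 0, 0, 0.9, 0, 0, -20, 0, 0.9, 0, 0, -15, 0, 0.9, 0, 0, -3, 0, 0.9, 0, 0, 0, 0, 0.9, 0, 0, 0, 0, 0.9],
)

```text
clock: 42.72
eef_pos: [487.1, 67.4, 205.1]
eef_rot: [3.141, 0.0, 1.84]
wrist_force: [-1.0, 0.2, -5.6]
finger_gap: 17.6
finger_force: 60.0
```

Request:
step_arm(
  series=[-0.3, -0.4, -5, 0, 0.9, 0, 0, -3, 0, 0.9, 0, 0, -2, 0, 0.9, 0, 0, -2, 0, 0.9, 0, 0, 0, 0, 0.9, 0, 0, 0, 0, 0.9],
)

```text
clock: 43.48
eef_pos: [486.6, 66.9, 192.8]
eef_rot: [3.141, -0.0, 1.84]
wrist_force: [-0.5, 3.4, -1.6]
finger_gap: 17.6
finger_force: 60.0
```

Request:
step_arm(
  series=[0, 0.4, -1, 0, 0.9, 0, 0, -2, 0, 0.9, 0, 0, 0, 0, 0.9],
)

```text
clock: 43.85
eef_pos: [486.3, 67.3, 189.0]
eef_rot: [-3.141, -0.001, 1.84]
wrist_force: [-0.4, 3.0, -6.9]
finger_gap: 17.1
finger_force: 60.0
```

Request:
step_arm(
  series=[0, 0.2, -3, 0, 0.9, 0, 0, -3, 0, 0.9, 0, 0, -2, 0, 0.9, 0, 0, -1.5, 0, 0.9, 0, 0, 0, 0, 0.9, 0, 0, -1.5, 0, 0.9, 0, 0, 0, 0, 0.9, 0, 0, 0, 0, 0.9],
)

```text
clock: 44.85
eef_pos: [486.5, 67.4, 178.5]
eef_rot: [-3.141, -0.0, 1.84]
wrist_force: [-0.6, 4.1, -5.2]
finger_gap: 17.8
finger_force: 60.0
```

Request:
step_arm(
  series=[0, 0, -1, 0, 0.9, 0, 0, 0, 0, 0.9, 0, 0, 0, 0, 0.9],
)

```text
clock: 45.22
eef_pos: [486.7, 67.4, 178.0]
eef_rot: [3.141, 0.0, 1.84]
wrist_force: [-1.5, 4.4, 2.0]
finger_gap: 17.1
finger_force: 60.0
```

Home again. Turn.

Request:
step_arm(
  series=[0, 0.1, 0, -0.12, 0.9, 0, 0, 0, -0.12, 0.9, 0, 0, 0, -0.12, 0.9, 0, 0, 0, -0.12, 0.9, 0, 0, 0, -0.12, 0.9, 0, 0, 0, -0.12, 0.9, 0, 0, 0, -0.1, 0.9, 0, 0, 0, -0.1, 0.9, 0, 0, 0, 0, 0.9, 0, 0, 0, 0, 0.9],
)

```text
clock: 46.48
eef_pos: [486.9, 67.8, 178.0]
eef_rot: [3.141, -0.001, 0.92]
wrist_force: [-1.5, 6.0, 1.8]
finger_gap: 17.7
finger_force: 60.0
```

Run:
```python
from h import *
s=manip.read_state();print(s['eef_pos'],s['eef_rot'],s['wrist_force'],s['moment'])
```

```text
[486.87894841  67.76342585 178.01071815] [ 3.14102980e+00 -1.22187374e-03  9.19860625e-01] [-1.54382123  5.97990059  1.75342158] [1.7929104  0.4679132  0.02608934]
```

Request:
step_arm(
  series=[0, 0, 0, -0.08, 0.9, 0, 0, 0, -0.06, 0.9, 0, 0, 0, 0, 0.9, 0, 0, 0, 0, 0.9],
)

```text
clock: 46.98
eef_pos: [486.9, 67.8, 178.0]
eef_rot: [3.141, -0.001, 0.78]
wrist_force: [-0.8, 6.4, 0.3]
finger_gap: 17.6
finger_force: 60.0
```

Run:
```python
from h import *
s=manip.read_state();print(s['eef_pos'],s['eef_rot'],s['wrist_force'],s['moment'])
```

```text
[486.91586994  67.766829   177.9992817 ] [ 3.14116283e+00 -1.38927216e-03  7.79899110e-01] [-0.76758041  6.36429421  0.30731337] [1.76354541 0.29622429 0.13703796]
```

Request:
step_arm(
  series=[0, 0, 0, -0.06, 0.9, 0, 0, 0, -0.04, 0.9, 0, 0, 0, 0, 0.9, 0, 0, 0, 0, 0.9],
)

```text
clock: 47.48
eef_pos: [486.9, 67.8, 178.0]
eef_rot: [3.141, -0.001, 0.68]
wrist_force: [-0.3, 7.8, -0.0]
finger_gap: 17.8
finger_force: 60.1
```

Run:
```python
from h import *
s=manip.read_state();print(s['eef_pos'],s['eef_rot'],s['wrist_force'],s['moment'])
```

```text
[486.92474485  67.78643113 177.99879627] [ 3.14123905e+00 -1.44605990e-03  6.80163666e-01] [-0.25332477  7.84112411 -0.02572866] [1.84190904 0.19679615 0.30729031]
```

Request:
step_arm(
  series=[0, 0, 0, 0.06, 0.9, 0, 0, 0, 0.06, 0.9, 0, 0, 0, 0, 0.9, 0, 0, 3, 0, 0.9, 0, 0, 4, 0, 0.9, 0, 0, 6, 0, 0.9, 0, 0, 8, 0, 0.9, 0, 0, 10, 0, 0.9, 0, 0, 20, 0, 0.9, 0, 0, 20, 0, 0.9, 0, 0, 0, 0, 0.9, 0, 0, 0, 0, 0.9],
)

```text
clock: 48.98
eef_pos: [486.3, 67.3, 247.8]
eef_rot: [-3.141, 0.001, 0.8]
wrist_force: [-0.0, 0.5, -5.9]
finger_gap: 17.6
finger_force: 60.0
```

Run:
```python
from k import *
s=manip.read_state();e=s['eef_pos'];print(e,s['eef_rot'],s['joints'],s['wrist_force'])
p,d,i=shot('wrist'); P=pts(d,i); cv2.imwrite(f'pics/w12.png',p); X,Y,Z=P[...,0],P[...,1],P[...,2]
m=(abs(Z-(e[2]-42))<4)&(np.hypot(X-e[0],Y-e[1])<35); print('flange',X[m].min(),X[m].max(),Y[m].min(),Y[m].max())
for n in ['top','scene']:
    p,d,i=shot(n); P=pts(d,i); np.savez(n[0]+'5.npz',p=p,P=P); cv2.imwrite(f'pics/{n[0]}5.png',p); X,Y,Z=P[...,0],P[...,1],P[...,2]
    bars(p,P,zmin=40,reg=((515,653),(38,90)));bars(p,P,zmin=40,reg=((515,658),(200,265)))
    w=(X>380)&(X<580)&(Y>320)&(Y<540)&(Z>84)&(Z<96); hsv=cv2.cvtColor(p,cv2.COLOR_BGR2HSV); H,S,V=[hsv[...,j].astype(int) for j in range(3)]
    w&=(H<20)&(S>60); print(n,'stand',cv2.minAreaRect(np.c_[X[w],Y[w]].astype(np.float32)),w.sum())
```

```text
[486.28201406  67.3166733  247.8361954 ] [-3.14116050e+00  9.21726189e-04  7.99735027e-01] [ 6.30839474e-02  1.54126691e-01  1.65855471e+00 -3.08017357e-04
  1.32988433e+00  8.34219081e-01] [-0.03210356  0.50603844 -5.86947329]
flange 474.1050522891643 503.9653562643536 53.668880717674355 84.23871534271939
bar c [588.8 234.7] yaw 3.1107 z 43.0 len 138.1 n [-0.031 -1.   ] red deg from up toward n: [-16.  -3.   9.] 138
top stand ((507.2478942871094, 435.7890930175781), (132.4676513671875, 70.2244873046875), 83.58406829833984) 1218
bar c [585.3  65. ] yaw 3.1075 z 40.7 len 134.6 n [-0.034 -0.999] red deg from up toward n: [-19.  -9.  -1.] 90
bar c [588.3 234.7] yaw 3.107 z 40.8 len 138.9 n [-0.035 -0.999] red deg from up toward n: [-20.  -6.   2.] 105
scene stand ((511.7931213378906, 453.2388916015625), (167.53529357910156, 75.22564697265625), 83.46145629882812) 1053
```

Both bars are tight against their stops. Take the key back towards the stand and look at the hole.

Request:
step_arm(
  series=[1.1, 18.5, 1, 0.181, 0.9, 1.1, 18.5, 1, 0.181, 0.9, 1.1, 18.5, 0, 0.181, 0.9, 1.1, 18.5, 0, 0.181, 0.9, 1.1, 18.5, 0, 0.181, 0.9, 1.1, 18.5, 0, 0.181, 0.9, 1.1, 18.5, 0, 0.181, 0.9, 1.1, 18.5, 0, 0.181, 0.9, 1.1, 18.5, 0, 0.181, 0.9, 1.1, 18.5, 0, 0.181, 0.9, 1.1, 18.5, 0, 0.181, 0.9, 1.1, 18.5, 0, 0.181, 0.9, 0, 0, 0, 0, 0.9, 0, 0, 0, 0, 0.9],
)

```text
clock: 50.88
eef_pos: [499.7, 289.0, 250.2]
eef_rot: [-3.141, -0.001, 2.968]
wrist_force: [-1.1, -0.5, -5.3]
finger_gap: 17.9
finger_force: 60.0
```

Run:
```python
from k import *
s=manip.read_state();e=s['eef_pos'];print(e,s['eef_rot'],s['joints'])
p,d,i=shot('wrist'); P=pts(d,i); cv2.imwrite(f'pics/w13.png',p); X,Y,Z=P[...,0],P[...,1],P[...,2]
hsv=cv2.cvtColor(p,cv2.COLOR_BGR2HSV); H,S,V=[hsv[...,j].astype(int) for j in range(3)]
w=(X>380)&(X<600)&(Y>320)&(Y<540)&(Z>84)&(Z<96)&(H<20)&(S>60)
r=cv2.minAreaRect(np.c_[X[w],Y[w]].astype(np.float32)); print('stand',r,np.median(Z[w]),w.sum())
# hole: enclosed gap in orthographic mask of the stand top
g=np.zeros((400,400),np.uint8); g[np.clip((X[w]-400)*2,0,399).astype(int),np.clip((Y[w]-340)*2,0,399).astype(int)]=1
g=cv2.morphologyEx(g,cv2.MORPH_CLOSE,np.ones((5,5)))
cs,h=cv2.findContours(g,cv2.RETR_CCOMP,cv2.CHAIN_APPROX_NONE)
for c,hh in zip(cs,h[0]):
    if hh[3]>=0 and cv2.contourArea(c)>150:
        (a,b),rr=cv2.minEnclosingCircle(c); print('hole x',400+b/2+.25,'y',340+a/2+.25,'r',rr/2, cv2.contourArea(c)/4)
p,d,i=shot('top'); P=pts(d,i); cv2.imwrite(f'pics/t6.png',p); X,Y,Z=P[...,0],P[...,1],P[...,2]
hsv=cv2.cvtColor(p,cv2.COLOR_BGR2HSV); H,S,V=[hsv[...,j].astype(int) for j in range(3)]
w=(X>380)&(X<600)&(Y>320)&(Y<540)&(Z>84)&(Z<96)&(H<20)&(S>60)
print('top stand',cv2.minAreaRect(np.c_[X[w],Y[w]].astype(np.float32)),w.sum())
```

```text
[499.69330361 288.97911139 250.16072993] [-3.14092046e+00 -5.78141579e-04  2.96843652e+00] [ 4.60957256e-01  3.47462841e-01  1.41235084e+00 -2.02568193e-04
  1.38264298e+00 -9.36645152e-01]
stand ((507.1749267578125, 435.0755920410156), (131.4535675048828, 70.71758270263672), 83.7109375) 90.48589175549614 10845
hole x 523.25 y 460.25 r 9.708293914794922 158.625
hole x 500.0 y 466.0 r 7.044551372528076 85.5
hole x 503.3247299194336 y 404.48826599121094 r 14.288019180297852 583.625
top stand ((507.1581115722656, 436.0807800292969), (132.1867218017578, 69.89546203613281), 83.80892944335938) 480
```

View pics/w13.png

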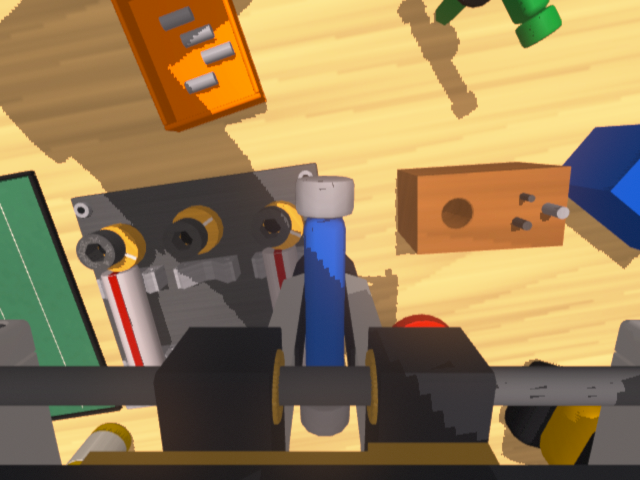

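Request:
step_arm(
  series=[0.7, 23, 0, 0.105, 0.9, 0.7, 23, 0, 0.105, 0.9, 0.7, 23, 0, 0.105, 0.9, 0.7, 23, 0, 0.105, 0.9, 0.7, 23.7, 0, 0.105, 0.9, 0, 0, 0, 0, 0.9, 0, 0, -20, 0, 0.9, 0, 0, -6, 0, 0.9, 0, 0, 0, 0, 0.9, 0, 0, 0, 0, 0.9],
)

```text
clock: 52.22
eef_pos: [503.6, 405.0, 225.5]
eef_rot: [3.141, 0.001, -2.787]
wrist_force: [-0.5, -0.0, -6.3]
finger_gap: 17.7
finger_force: 60.0
```

Run:
```python
from k import *
s=manip.read_state();e=s['eef_pos'];print(e,s['eef_rot'])
for n in ['top','wrist']:
    p,d,i=shot(n); P=pts(d,i); cv2.imwrite(f'pics/{n}14.png',p); X,Y,Z=P[...,0],P[...,1],P[...,2]
    hsv=cv2.cvtColor(p,cv2.COLOR_BGR2HSV); H,S,V=[hsv[...,j].astype(int) for j in range(3)]
    w=(X>380)&(X<600)&(Y>320)&(Y<540)&(Z>84)&(Z<96)&(H<20)&(S>60)
    print(n,'stand',cv2.minAreaRect(np.c_[X[w],Y[w]].astype(np.float32)),w.sum())
    m=(abs(Z-(e[2]-42))<4)&(np.hypot(X-e[0],Y-e[1])<35)
    if m.sum(): print('flange',X[m].min(),X[m].max(),Y[m].min(),Y[m].max())
```

```text
[503.5538042  405.01588309 225.50036834] [ 3.14134006e+00  1.12502174e-03 -2.78724320e+00]
top stand ((500.875732421875, 433.8760070800781), (127.59622192382812, 51.04056167602539), 85.36521911621094) 139
wrist stand ((507.06103515625, 435.3110656738281), (130.474853515625, 70.29182434082031), 83.7530746459961) 7359
flange 486.8433538660328 507.9036725136564 386.17319828953094 421.77559652975805
```

Request:
step_arm(
  series=[-0.3, -0.3, -6, 0, 0.9, 0, 0, -6, 0, 0.9, 0, 0, -6, 0, 0.9, 0, 0, 0, 0, 0.9],
)

```text
clock: 52.82
eef_pos: [502.8, 404.8, 205.8]
eef_rot: [-3.141, -0.001, -2.786]
wrist_force: [0.6, 0.3, -5.4]
finger_gap: 17.5
finger_force: 60.0
```

Inside the hole without contact; lower until the flange rests.

Request:
step_arm(
  series=[0.2, 0, -20, 0, 0.9, 0, 0, -20, 0, 0.9, 0, 0, -15, 0, 0.9, 0, 0, -6, 0, 0.9, 0, 0, -3, 0, 0.9, 0, 0, 0, 0, 0.9, 0, 0, 0, 0, 0.9],
)

```text
clock: 53.7
eef_pos: [503.3, 405.0, 143.2]
eef_rot: [3.141, 0.001, -2.786]
wrist_force: [-0.0, 0.6, -5.6]
finger_gap: 17.6
finger_force: 60.0
```

Request:
step_arm(
  series=[0, 0, -3, 0, 0.9, 0, 0, -1.5, 0, 0.9, 0, 0, 0, 0, 0.9, 0, 0, 0, 0, 0.9],
)

```text
clock: 54.2
eef_pos: [503.2, 404.9, 138.2]
eef_rot: [3.142, 0.0, -2.786]
wrist_force: [-1.5, -0.3, -4.5]
finger_gap: 17.3
finger_force: 60.0
```

Touching down. A little lower, then release with limited opening and rise.

Request:
step_arm(
  series=[0, 0, -0.3, 0, 0.9, 0, 0, 0, 0, 0.9, 0, 0, 0, 0, 0.75, 0, 0, 0, 0, 0.6, 0, 0, 0, 0, 0.6, 0, 0, 0, 0, 0.6, 0, 0, 10, 0, 0.6, 0, 0, 20, 0, 0.6, 0, 0, 40, 0, 0.6, 0, 0, 50, 0, 0.6, -10, -30, 40, 0, 0.6, -10, -30, 20, 0, 0.6, 0, 0, 0, 0, 0.6],
)

```text
clock: 55.82
eef_pos: [483.2, 343.9, 321.0]
eef_rot: [3.141, 0.004, -2.788]
wrist_force: [0.1, -0.6, 0.6]
finger_gap: 37.8
finger_force: 0.0
```

Run:
```python
from k import *
s=manip.read_state();e=s['eef_pos'];print(e,s['eef_rot'],s['wrist_force'])
p,d,i=shot('wrist'); P=pts(d,i); cv2.imwrite('pics/w15.png',p); key(p,P)
p,d,i=shot('top'); P=pts(d,i); cv2.imwrite('pics/t15.png',p); key(p,P)
bars(p,P,zmin=40,reg=((515,653),(38,90)));bars(p,P,zmin=40,reg=((515,658),(200,265)))
```

```text
[483.2445125  343.85860059 320.96088707] [ 3.14074622  0.00448415 -2.78768591] [ 0.10346941 -0.57984716  0.56855538]
blue top ((487.4067687988281, 398.4337463378906), (55.07344436645508, 17.723825454711914), 19.15593719482422) [146.04418215 147.19519308 147.87241073] 978
all handle ((460.73004150390625, 404.90106201171875), (68.56366729736328, 186.9557647705078), 74.28401184082031)
stand top ((505.6011047363281, 421.6668395996094), (103.75608825683594, 70.55596160888672), 84.00299835205078) 90.5355716772304 3623
flange ((502.529052734375, 424.2388000488281), 33.72294998168945) 34
blue top ((468.9947204589844, 390.8037414550781), (16.457632064819336, 14.994404792785645), 23.862510681152344) [145.52319919 149.45437963 150.40763188] 37
all handle ((468.44769287109375, 390.7248229980469), (17.861482620239258, 18.257238388061523), 28.72963523864746)
stand top ((477.39056396484375, 408.1125183105469), (13.736251831054688, 48.447715759277344), 5.2421088218688965) 90.19455401650953 34
bar c [584.6  64.5] yaw 3.1045 z 42.8 len 136.2 n [-0.037 -0.999] red deg from up toward n: [-18.  -6.   4.] 130
bar c [588.3 234.6] yaw 3.1103 z 42.9 len 137.1 n [-0.031 -1.   ] red deg from up toward n: [-15.  -4.   8.] 128
```

View pics/w15.png

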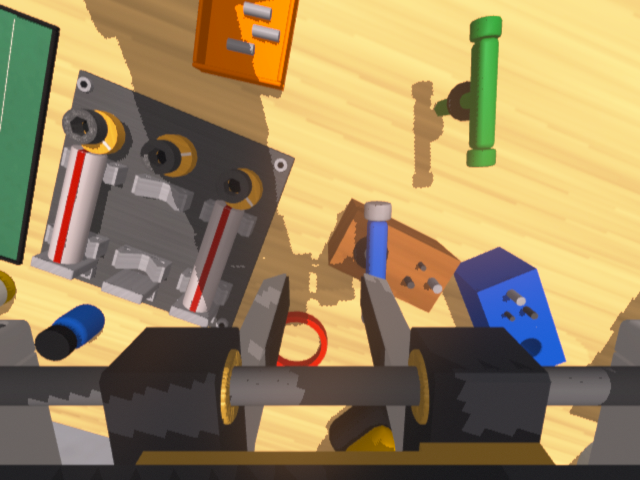

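Key upright in the stand at (378,245). Cams 0 and 2 are turned towards their bars compared with cam 1. Check the cam angles by their white marks.

Run:
```python
from k import *
s=manip.read_state()
p,d,i=shot('wrist'); P=pts(d,i); X,Y,Z=P[...,0],P[...,1],P[...,2]
hsv=cv2.cvtColor(p,cv2.COLOR_BGR2HSV).astype(int); H,S,V=hsv[...,0],hsv[...,1],hsv[...,2]
for c in [(486.7,67.2),(489.3,151.9),(492,237)]:
    rr=np.hypot(X-c[0],Y-c[1]); a=(rr>20)&(rr<33)&(abs(Z-50)<4)
    br=a&(S>110); wh=a&(S<90)&(V>90)
    f=lambda m:(m.sum(),np.degrees(np.arctan2((Y-c[1])[m].mean(),(X-c[0])[m].mean())).round(1)) if m.sum() else None
    print(c,'brass dir',f(br),'white',f(wh))
```

```text
(486.7, 67.2) brass dir (np.int64(540), np.float64(65.9)) white (np.int64(69), np.float64(20.6))
(489.3, 151.9) brass dir (np.int64(518), np.float64(112.9)) white (np.int64(19), np.float64(116.2))
(492, 237) brass dir (np.int64(394), np.float64(66.7)) white (np.int64(57), np.float64(20.1))
```

Run:
```python
from k import *
p,d,i=shot('wrist')
def ortho(c,h=50,half=32,s=4):
    g=np.arange(-half,half,1/s); XX,YY=np.meshgrid(g[::-1],g[::-1],indexing='ij')
    q=proj(np.c_[XX.ravel()+c[0],YY.ravel()+c[1],np.full(XX.size,h)],i).astype(np.float32).reshape(*XX.shape,2)
    return cv2.remap(p,q[...,0],q[...,1],cv2.INTER_CUBIC)
cv2.imwrite('pics/orth2.png',np.hstack([ortho(c) for c in [(486.7,67.2),(489.3,151.9),(492,237)]]))
```

```text
(no output)
```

View pics/orth2.png

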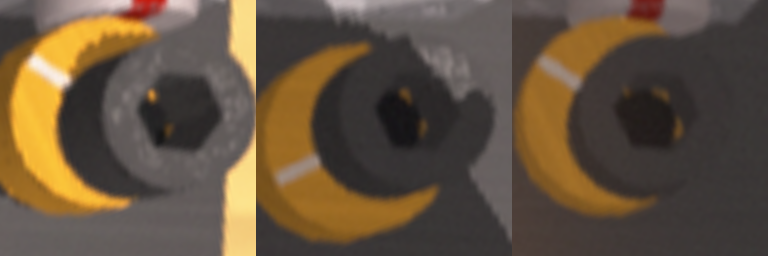

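Marks: cam 0 at 54° and cam 2 at 55°, against 116° for the open cam 1. Both cams are turned well past the tight point, in line with the 0.27–0.31 N m felt. Hand in.

```bash
python3 -c "
from cell import manip
print(manip.sign_off())"
```

```text
the job is handed in; nothing more can be done
None
```

I handed the job in: both bars were rolled line-up, laid in stations 0 and 2, and clamped tight; the key is back upright in its stand; their red lines measure about 6° (station 0) and 3–4° (station 2) off straight up.

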